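# Fetch the wax tin from behind the spray cans

### The job

Move the three spray cans off the wooden stand and stand them in the grey tray, leaving the wax tin where it is; when all three are in the tray, fetch the wax tin and set it in the middle of the cork pad on the green mat. Only then put the cans back on the stand, each standing upright and centred on the disc of its own colour; never let a can or the tin tip over.

Things in the scene. Friction and masses are not known exactly. Their poses are not given: they have to be found in the camera images.
- can_red: red spray can with a red cap, loose, upright, about 200 g: straight body 46 mm across up to 100 mm, then a shoulder and a cap 36 mm across, 130 mm high in all. Origin: centre of its underside; z up its axis. At the start it stands on the red disc.
- can_blue: blue spray can with a blue cap, loose, upright, about 200 g: straight body 46 mm across up to 100 mm, then a shoulder and a cap 36 mm across, 130 mm high in all. Origin: centre of its underside; z up its axis. At the start it stands on the blue disc.
- can_yellow: yellow spray can with a yellow cap, loose, upright, about 200 g: straight body 46 mm across up to 100 mm, then a shoulder and a cap 36 mm across, 130 mm high in all. Origin: centre of its underside; z up its axis. At the start it stands on the yellow disc.
- wax_tin: low round wax tin with a brass-coloured lid and aluminium body, loose, about 120 g, 60 mm across and 32 mm high. Origin: centre of its underside. It starts on the wooden stand, hemmed in by the three cans, whose axes are about 64 mm from its own (one on each side, one on the robot's side). Two small bystanders (grey block, jar) under 45 mm high stand on the board's near corners.
- disc_red: red disc, fixed, 60 mm across and 3 mm thick, on the wooden stand (a board 12 mm thick): the home of the red can. Origin: centre of its underside, 12 mm above the table; its top is 3 mm above that. Which of the three places it has on the stand changes.
- disc_blue: blue disc, fixed, 60 mm across and 3 mm thick, on the wooden stand (a board 12 mm thick): the home of the blue can. Origin: centre of its underside, 12 mm above the table; its top is 3 mm above that. Which of the three places it has on the stand changes.
- disc_yellow: yellow disc, fixed, 60 mm across and 3 mm thick, on the wooden stand (a board 12 mm thick): the home of the yellow can. Origin: centre of its underside, 12 mm above the table; its top is 3 mm above that. Which of the three places it has on the stand changes.
- tray: grey shallow open tray, fixed to the table, outside 220 mm along its own x, 130 mm along its own y, 14 mm high, walls and floor 5 mm thick (inside 210 x 120 mm, floor 5 mm above its origin). Origin: centre of its underside, on the table. Room for the three cans in a row along its x, 65 mm apart.
- mat: green mat, fixed, 180 x 170 x 4 mm, with a round cork pad 84 mm across in its middle, whose top is 8 mm above the table. Origin: centre of the underside, below the pad's centre. A wooden-handled screwdriver lies on the mat along its far (+x) edge, 72 mm from the pad's centre.

How it is judged:
By the outcome, as a careful person would: the job done as asked, in the order asked, and still so for the second after the job is handed in, with the robot touching nothing.
It also fails if it takes over 144 s, if anything falls off the work surface, if the arm or the gripper's body presses on something with over 40 N, if the wrist force passes 120 N, or if a joint passes its speed limit or range.

### The arm

A 6-joint arm with a two-finger parallel gripper is mounted at the origin on the work surface. World frame = base frame: x ahead of the robot, y to its left, z up, the work surface at z = 0. Lengths are in m, angles in degrees, forces in N, time in s.
With the tool pointing down it reaches from about 0.35 to 0.875 m from the base axis. Payload 4.2 kg.
Tool frame: the origin (TCP) lies on the centre line of the jaws, within the pads' length; the fingertips stand 19 mm ahead of it and the grasp point (between the pads) is the TCP; x points along the fingers, y is the direction in which the jaws open and shut, and the axes are right-handed (so a half turn about x gives the same grasp; the last joint's range is limited). The gripper opens to 87 mm and grips with 3 to 60 N. Pads are 19 mm wide; open, the fingers measure 117 mm over their backs; the gripper's body (75 mm by 190 mm) begins 51 mm behind the grasp point.
Start: joints at [83.457, 22.042, 0.453, 0, -68.411, -14.817], TCP at [0.228, 0.582, 0.206] pointing down, gripper open.
Joint ranges: [-179.83, 179.83], [-69.29, 118.12], [-61.27, 80.66], [-181.25, 117.63], [-171.15, -9.14], [-177.46, 177.46]. Speed limits (degrees/s): [159.86, 159.86, 180, 180, 180, 180].

### API

Orientations are given as a 3x3 rotation matrix whose columns are the frame's x, y, z axes.
In Python, from station import * gives the robot as it stands.
- The arm moves only by the shell command python3 -m creep 'ROWS'. ROWS is JSON, a list of rows, each a list of 5 numbers: the opening, from 0 (shut) to 1 (fully open), then the shift along the world's x, y, z in mm, then the turn about the world's z in rad. In form: [[jaw, x, y, z, turn], ...]. A call has exactly 8 rows; each row is the pose to reach, as a shift and turn from the pose measured when the call began; what a row does not reach only later rows make up. A row lasts 1/10 s, in which the tool goes at most 50 mm and 8.59 degrees, less where a joint would pass 70% of its speed; a pose out of reach is approached as far as the arm can. A call with a gripper value outside its range is refused whole. The fingers move at their own pace and stop on an object; the grip force is fixed at half the most. Time passes only in rows, so rows that repeat a pose let the fingers close, or fill a call up. It gives the time, the measured TCP pose, the force and the opening at its end, in the units of the state.
- sense(): the state, without advancing time (a new reading comes with each control period).
- capture(name): name is "scene" or "top"; returns a dict with "image" (480x640x3 uint8, blue, green, red), "z_map" (480x640 float32, m along the optical axis (not along the pixel's ray), 0 where there is no reading), "mtx" (3x3 intrinsics, pixels), "eye" and "attitude" of the camera in the world. Camera axes: x right, y up, looking along -z (the intrinsics and any distortion apply to the point x, -y, -z); pixel columns grow to the right and rows downward; lengths in m; the calibration is good to about 2 mm. A picture is of the moment at which its call begins.
- finish_job(): hands the job in, once; it reports no verdict.
Trained networks look in a picture, given as the dict that the camera call returned (one of the last four; its "shot" number tells which), for a name from the list of things; names that differ only in an ending like _2 or _b are one class to them, and where a whole thing is asked for, a point or a joint stands for the part that bears it (a point fixed in the world has none). Each returns a list of dicts, best first, with "confidence" (0 to 1); they miss things now and then, are a little off and sometimes report something else, mostly with a low value. They report only what shows in the picture. A call takes as long as a camera call.
- look_for(picture, thing): "box" ([left, top, right, bottom] in pixels, round what is visible of it).
- mark_of(picture, thing): "centre" ([column, row] in pixels: a listed point, or the origin of a listed thing).
The state is a dict: "time_s": time; "joints": joint angles; "joint_velocities": joint speeds; "effort": joint torques, N m; "tcp_pos": TCP position; "ee_rot": TCP orientation; "wrist_force": force on the tool from outside, world axes, zero at the start; "moment": the same for the moment, N m; "gripper_width": opening from 0.0 (shut) to 1.0 (fully open).
Only numpy, scipy, OpenCV 4.12 (cv2) and the standard library are available. Lean on these libraries where they do the work, as an engineer would, in place of code of your own. Each camera call takes 0.05 s, during which the arm holds its last target.

## Working session

There is one attempt and no reset: what is moved stays moved. The work goes in short steps, Python scripts to look and compute and a shell command to move; the robot and the scene stay as the last step left them, time stands still between calls to the robot, and variables do not carry over. Pictures are saved under pics/ and viewed, and the job is handed in when it is done.

```bash
ls; mkdir -p pics; cat > h.py <<'E'
import numpy as np, cv2
from station import *
def px2w(p,u,v,z=None,d=None):
    K=np.array(p["mtx"]);R=np.array(p["attitude"]);e=np.array(p["eye"])
    r=R@np.array([(u-K[0,2])/K[0,0],-(v-K[1,2])/K[1,1],-1.0])
    t=(z-e[2])/r[2] if z is not None else d
    return e+t*r
E
python3 - <<'E'
from h import *
s=sense();print({k:np.round(v,3).tolist() for k,v in s.items()})
for n in ("top","scene"):
    p=capture(n);cv2.imwrite(f"pics/{n}0.png",p["image"]);print(n,p.keys(),np.round(p["eye"],3),np.round(p["attitude"],3).tolist(),np.round(p["mtx"],1).tolist())
    for t in ["can_red","can_blue","can_yellow","wax_tin","disc_red","disc_blue","disc_yellow","tray","mat"]:
        print(t,[(np.round(m["centre"],1).tolist(),round(m["confidence"],2)) for m in mark_of(p,t)[:2]],[(np.round(m["box"]).tolist(),round(m["confidence"],2)) for m in look_for(p,t)[:1]])
E
```

```text
pics
{'time_s': 0.0, 'joints': [83.457, 22.089, 0.382, -0.029, -68.412, -14.815], 'joint_velocities': [-0.024, 0.019, 0.007, 0.026, -0.004, 0.082], 'effort': [-0.002, -39.067, 18.741, 4.22, 0.011, -0.0], 'tcp_pos': [0.227, 0.581, 0.205], 'ee_rot': [[-0.001, -0.364, -0.931], [-0.002, -0.931, 0.364], [-1.0, 0.002, -0.0]], 'wrist_force': [-0.047, -0.534, -0.455], 'moment': [-0.059, 0.017, 0.023], 'gripper_width': 1.002}
top dict_keys(['image', 'z_map', 'mtx', 'eye', 'attitude', 'shot']) [0.34  0.003 0.961] [[-0.02, 0.985, -0.169], [-1.0, -0.018, 0.01], [0.006, 0.169, 0.986]] [[488.8, 0.0, 316.9], [0.0, 488.8, 243.3], [0.0, 0.0, 1.0]]
can_red [([180.1, 237.2], 0.91), ([114.7, 234.8], 0.39)] [([149.0, 215.0, 190.0, 250.0], 0.9)]
can_blue [([113.8, 229.4], 0.93)] [([74.0, 204.0, 124.0, 248.0], 0.89)]
can_yellow [([143.8, 267.9], 0.65), ([116.0, 234.1], 0.55)] [([108.0, 250.0, 155.0, 282.0], 0.98)]
wax_tin [([145.4, 238.9], 0.82)] [([126.0, 221.0, 163.0, 251.0], 0.57)]
disc_red [([182.0, 239.6], 0.75)] [([166.0, 223.0, 196.0, 253.0], 0.67)]
disc_blue [([117.2, 233.7], 0.58)] [([103.0, 219.0
[... 386 characters left out ...]
412, 0.302], [0.003, 0.596, 0.803]] [[512.7, 0.0, 316.7], [0.0, 512.7, 242.3], [0.0, 0.0, 1.0]]
can_red [([429.5, 305.2], 0.63)] [([419.0, 263.0, 454.0, 315.0], 0.75)]
can_blue [([487.7, 337.6], 0.9)] [([475.0, 293.0, 518.0, 351.0], 0.87)]
can_yellow [([473.1, 296.8], 0.84)] [([464.0, 257.0, 501.0, 310.0], 0.81)]
wax_tin [] [([446.0, 302.0, 479.0, 334.0], 0.94)]
disc_red [([434.1, 304.0], 0.74)] [([419.0, 297.0, 446.0, 318.0], 0.74)]
disc_blue [([487.3, 337.6], 0.48)] [([472.0, 329.0, 507.0, 351.0], 0.8)]
disc_yellow [([473.8, 297.4], 0.44)] [([462.0, 286.0, 489.0, 310.0], 0.54)]
tray [([297.0, 281.6], 0.73)] [([244.0, 233.0, 345.0, 339.0], 0.57)]
mat [] [([184.0, 156.0, 270.0, 222.0], 0.8)]
```

View pics/top0.png

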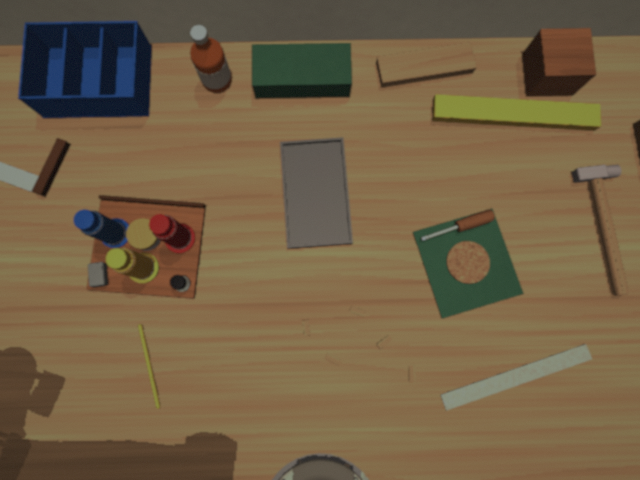

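View pics/scene0.png

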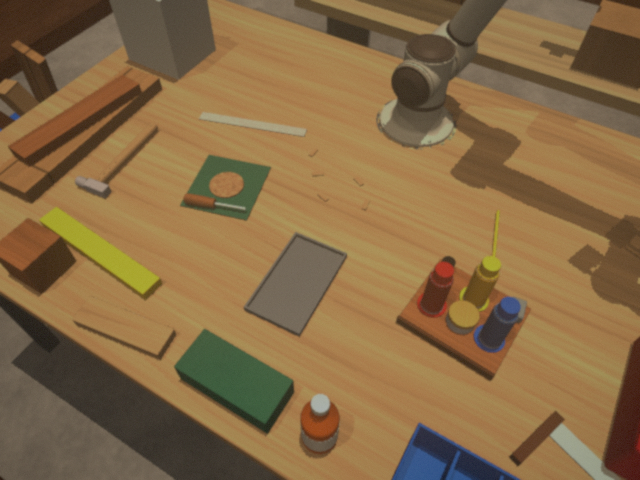

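The top view shows blue at about (115,232), red at (180,237), yellow at (142,267) and the tin at (145,237). The tray is at (317,195) and the cork pad at (468,263). Next I'll measure them from depth.

```bash
cat >> h.py <<'E'
def cloud(p):
    K=np.array(p["mtx"]);R=np.array(p["attitude"]);e=np.array(p["eye"])
    v,u=np.mgrid[0:480,0:640];d=p["z_map"]
    c=np.stack([(u-K[0,2])/K[0,0]*d,-(v-K[1,2])/K[1,1]*d,-d],-1)
    P=c@R.T+e; P[d==0]=np.nan; return P
COL={"red":((0,6),(174,180)),"blue":((105,125),),"yellow":((25,34),)}
def hmask(p,c):
    h=cv2.cvtColor(p["image"],cv2.COLOR_BGR2HSV);m=np.zeros(h.shape[:2],bool)
    for a,b in COL[c]: m|=(h[...,0]>=a)&(h[...,0]<=b)&(h[...,1]>120)&(h[...,2]>60)
    return m
def circ(P,r=None):
    from scipy.optimize import least_squares
    x0=P.mean(0)
    return least_squares(lambda q:np.hypot(P[:,0]-q[0],P[:,1]-q[1])-r,x0).x
E
python3 - <<'E'
from h import *
for n in ("top","scene"):
    p=capture(n);P=cloud(p)
    print(n)
    near=lambda x0,x1,y0,y1:(P[...,0]>x0)&(P[...,0]<x1)&(P[...,1]>y0)&(P[...,1]<y1)
    reg=near(.2,.5,.2,.5)
    for c in COL:
        m=hmask(p,c)&reg; 
        for z0,z1 in((.140,.15),(.02,.112),(.011,.019)):
            q=P[m&(P[...,2]>z0)&(P[...,2]<z1)]
            if len(q)>5: print(c,z0,len(q),q.mean(0).round(4),np.ptp(q,axis=0).round(3))
    for t in ["can_red","can_blue","can_yellow","disc_red","disc_blue","disc_yellow","wax_tin","tray","mat"]:
        z={"c":.015,"d":.012,"w":.012,"t":0,"m":0}[t[0]]
        for m in mark_of(p,t)[:1]: print(t,px2w(p,*m["centre"],z=z).round(4),round(m["confidence"],2))
    q=P[reg&(P[...,2]>.006)]
    print("hist",np.histogram(q[:,2],np.arange(0.006,.16,.006)))
    # tin top
    hs=cv2.cvtColor(p["image"],cv2.COLOR_BGR2HSV)
    q=P[near(.3,.5,.25,.5)&(P[...,2]>.036)&(P[...,2]<.048)];print("tinlvl",len(q),np.median(q,0).round(4),q.min(0).round(3),q.max(0).round(3))
    # tray, mat masks
    g=(hs[...,1]<70)&(hs[...,2]>60)&near(.3,.65,-.15,.15)&(P[...,2]<.03)
    pts=np.argwhere(g)
    if len(pts):
        k,l,st,ce=cv2.connectedComponentsWithStats(g.astype(np.uint8));i=1+st[1:,4].argmax()
        Q=P[l==i];print("tray rect",cv2.minAreaRect((Q[:,:2]*1000).astype(np.float32)),Q[:,2].mean())
    g=(hs[...,0]>55)&(hs[...,0]<90)&(hs[...,1]>70)&near(.1,.6,-.5,-.1)
    k,l,st,ce=cv2.connectedComponentsWithStats(g.astype(np.uint8));i=1+st[1:,4].argmax()
    Q=P[l==i];print("mat rect",cv2.minAreaRect((Q[:,:2]*1000).astype(np.float32)),Q[:,2].mean())
    g=near(.2,.5,-.45,-.15)&(hs[...,0]<20)&(P[...,2]>.004)&(P[...,2]<.012)
    k,l,st,ce=cv2.connectedComponentsWithStats(g.astype(np.uint8));i=1+st[1:,4].argmax()
    Q=P[l==i];print("cork",cv2.minEnclosingCircle((Q[:,:2]*1000).astype(np.float32)),Q.mean(0).round(4))
E
```

```text
top
red 0.02 26 [0.4971 0.268  0.0526] [0.003 0.016 0.088]
red 0.011 88 [0.4946 0.2628 0.0144] [0.012 0.044 0.007]
yellow 0.14 342 [0.461  0.3337 0.1443] [0.035 0.033 0.009]
yellow 0.02 6 [0.4387 0.3378 0.0395] [0.001 0.003 0.032]
yellow 0.011 153 [0.4448 0.3212 0.0146] [0.261 0.1   0.008]
can_red [0.5217 0.2675 0.015 ] 0.71
can_blue [0.5314 0.3933 0.015 ] 0.76
can_yellow [0.4525 0.3354 0.015 ] 0.79
disc_red [0.5117 0.2592 0.012 ] 0.75
disc_blue [0.528  0.3898 0.012 ] 0.48
disc_yellow [0.4641 0.3406 0.012 ] 0.61
wax_tin [0.5173 0.3246 0.012 ] 0.82
tray [ 0.6041 -0.0046  0.    ] 0.66
mat [ 0.4587 -0.3057  0.    ] 0.62
hist (array([1878, 1535,  130,   95,  400,   60,   81,  216,   36,   38,   43,
         29,   43,   38,   41,   39,   34,   53,  137,   67,   30,   26,
        164,  203,    0]), array([0.006, 0.012, 0.018, 0.024, 0.03 , 0.036, 0.042, 0.048, 0.054,
       0.06 , 0.066, 0.072, 0.078, 0.084, 0.09 , 0.096, 0.102, 0.108,
       0.114, 0.12 , 0.126, 0.132, 0.138, 0.144, 0.15 , 0.156]))
tinlvl 123 [0.4767 0.3202 0.0428] [0.415 0.252 0.036] [0.5   0.429 0.048]
tray rect ((575.7
[... 842 characters left out ...]
0.    ] 0.56
hist (array([487, 805,  49,  34, 146,  66,  50, 109,  65,  29,  49,  43,  44,
        41,  46,  47,  44,  44,  80,  94,  33,  44,  63, 205,   1]), array([0.006, 0.012, 0.018, 0.024, 0.03 , 0.036, 0.042, 0.048, 0.054,
       0.06 , 0.066, 0.072, 0.078, 0.084, 0.09 , 0.096, 0.102, 0.108,
       0.114, 0.12 , 0.126, 0.132, 0.138, 0.144, 0.15 , 0.156]))
tinlvl 115 [0.4819 0.3402 0.0409] [0.432 0.273 0.036] [0.5   0.433 0.048]
tray rect ((577.8217163085938, -3.0808181762695312), (149.91012573242188, 128.8811798095703), 2.9277055263519287) 0.00616297016107107Traceback (most recent call last):
  File "<stdin>", line 27, in <module>
ValueError: attempt to get argmax of an empty sequence
```

```bash
python3 - <<'E'
import cv2
a=cv2.imread("pics/top0.png")[180:310,60:220];cv2.imwrite("pics/topc.png",cv2.resize(a,None,fx=4.5,fy=4.5,interpolation=cv2.INTER_CUBIC))
E
```

```text
(no output)
```

View pics/topc.png

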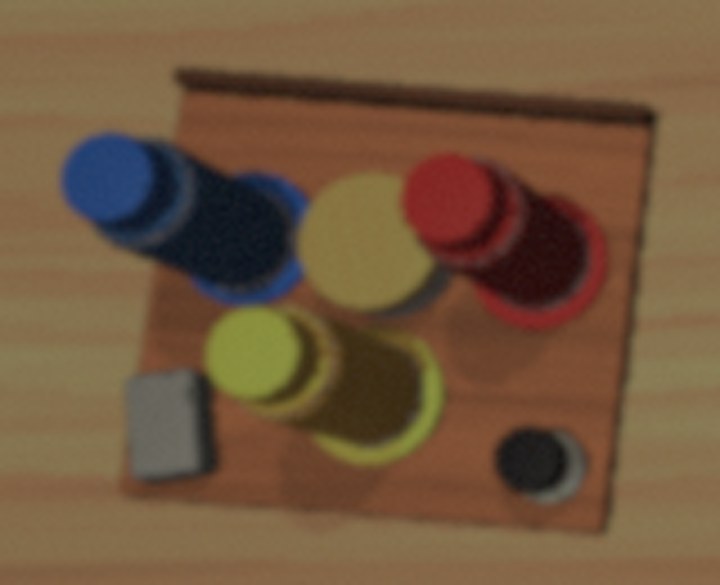

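```bash
python3 - <<'E'
from h import *
for n in ("top","scene"):
    p=capture(n);P=cloud(p);hs=cv2.cvtColor(p["image"],cv2.COLOR_BGR2HSV)
    near=lambda x0,x1,y0,y1:(P[...,0]>x0)&(P[...,0]<x1)&(P[...,1]>y0)&(P[...,1]<y1)
    print(n)
    for c,(x,y) in dict(red=(.523,.268),blue=(.53,.393),yellow=(.461,.337)).items():
        m=near(x-.04,x+.04,y-.04,y+.04)&(P[...,2]>.140)
        b=cv2.minEnclosingCircle((P[m][:,:2]*1000).astype(np.float32))
        # image-contour based: ellipse centre of cap top projected at z=.145
        print(c,m.sum(),P[m].mean(0).round(4),np.round(b[0],1),round(b[1],1))
    m=near(.49,.56,.29,.37)&(P[...,2]>.038)&(P[...,2]<.05)
    print("tin",m.sum(),P[m].mean(0).round(4),cv2.minEnclosingCircle((P[m][:,:2]*1000).astype(np.float32)))
    m=near(.48,.72,-.08,.08)&(hs[...,1]<75)&(P[...,2]<.03)
    Q=P[m];print("tray",cv2.minAreaRect((Q[:,:2]*1000).astype(np.float32)))
    m=near(.48,.72,-.1,.1)&(P[...,2]<.03)&(P[...,2]>.009)
    Q=P[m];print("tray rim",len(Q),cv2.minAreaRect((Q[:,:2]*1000).astype(np.float32)),Q[:,2].max())
    m=near(.38,.62,.2,.46)&(P[...,2]>.007)
    Q=P[m];print("board",cv2.minAreaRect((Q[:,:2]*1000).astype(np.float32)),Q.min(0).round(3),Q.max(0).round(3))
    m=near(.2,.65,-.5,-.1)&(P[...,2]>.0065)&(P[...,2]<.012);k,l,st,ce=cv2.connectedComponentsWithStats(m.astype(np.uint8))
    i=1+st[1:,4].argmax();Q=P[l==i];print("cork",cv2.minEnclosingCircle((Q[:,:2]*1000).astype(np.float32)),Q.mean(0).round(4))
    m=near(.3,.65,-.45,-.15)&(P[...,2]>.013);Q=P[m];print("driver",len(Q),Q.min(0).round(3),Q.max(0).round(3)) if m.any() else 0
    for nm,a in (("block",(.40,.47,.36,.44)),("jar",(.40,.47,.22,.30))):
        m=near(*a)&(P[...,2]>.02);Q=P[m];print(nm,Q.min(0).round(3),Q.max(0).round(3))
E
```

```text
top
red 336 [0.5186 0.2638 0.1445] [518.9 265.2] 18.1
blue 341 [0.529  0.3924 0.1444] [529.9 393. ] 18.1
yellow 355 [0.461  0.3339 0.1444] [461.2 334.7] 18.0
tin 671 [0.5214 0.3314 0.0435] ((521.4926147460938, 335.5955505371094), 35.51532745361328)
tray ((608.4214477539062, -6.0773162841796875), (220.78038024902344, 130.5382537841797), 3.217102289199829)
tray rim 960 ((608.5035400390625, -4.502906799316406), (221.15061950683594, 130.11212158203125), 3.307332992553711) 0.019135458106514736
board ((503.88775634765625, 330.3664245605469), (211.26087951660156, 189.0032196044922), 84.5922622680664) [0.4   0.217 0.007] [0.607 0.444 0.149]
cork ((460.4150695800781, -303.0275573730469), 44.80791473388672) [ 0.4601 -0.3023  0.0086]
driver 603 [ 0.431 -0.353  0.013] [ 0.564 -0.211  0.034]
block [0.424 0.4   0.02 ] [0.47  0.433 0.038]
jar [0.413 0.243 0.02 ] [0.442 0.271 0.057]
scene
red 267 [0.5233 0.267  0.1454] [522. 267.] 18.3
blue 306 [0.5342 0.3955 0.1456] [533.  396.2] 18.4
yellow 262 [0.4656 0.337  0.1454] [463.4 337.4] 18.7
tin 680 [0.5276 0.3315 0.0446] ((525.5623779296875, 332.9523620605469), 31.759925842285156)
tray ((610.3745727539062, -1.86798095703125), (221.58302307128906, 129.7635040283203), 3.191944122314453)
tray rim 975 ((609.7586669921875, -3.008148193359375), (223.10023498535156, 132.64622497558594), 3.3010940551757812) 0.019883698840284403
board ((506.873046875, 338.731689453125), (223.48692321777344, 191.15719604492188), 84.16643524169922) [0.405 0.22  0.007] [0.61  0.446 0.15 ]
cork ((462.0242004394531, -296.18115234375), 47.82860565185547) [ 0.4634 -0.2989  0.0086]
driver 403 [ 0.442 -0.35   0.013] [ 0.565 -0.209  0.035]
block [0.427 0.36  0.02 ] [0.47  0.436 0.064]
jar [0.415 0.245 0.042] [0.438 0.273 0.057]
```

Merged estimates in mm: red (520.5,266), blue (531.5,394.5), yellow (462,336), tin (524,331), tray (609.5,-3.5) at 3.2° yaw, pad (461.5,-300.5). The can-to-tin distances come out at 62–65 mm, as specified. I'll keep the jaws along world y throughout and go to red first.

```bash
python3 -m creep '[[1,35,-38,5,0.05],[1,75,-80,5,0.12],[1,115,-123,5,0.2],[1,155,-165,5,0.28],[1,195,-209,5,0.373],[1,230,-247,5,0.373],[1,262,-282,5,0.373],[1,285,-306,5,0.373]]'; python3 -m creep '[[1,8,-9,0,0],[1,8,-9,0,0],[1,8,-9,0,0],[1,8,-9,0,0],[1,8,-9,0,0],[1,8,-9,0,0],[1,8,-9,0,0],[1,8,-9,0,0]]'
```

```text
time_s: 3.8
tcp_pos: [0.5011, 0.2879, 0.2112]
ee_rot: [[0.001, 0.001, -1.0], [0.0, -1.0, -0.001], [-1.0, -0.0, -0.001]]
wrist_force: [0.7, 0.6, 0.3]
gripper_width: 0.999
time_s: 4.6
tcp_pos: [0.5089, 0.2792, 0.2113]
ee_rot: [[0.001, 0.001, -1.0], [0.001, -1.0, -0.001], [-1.0, -0.001, -0.001]]
wrist_force: [0.0, -0.9, -0.3]
gripper_width: 1.0
```

```bash
python3 -m creep '[[1,11.6,-13.2,0,0],[1,11.6,-13.2,-25,0],[1,11.6,-13.2,-55,0],[1,11.6,-13.2,-85,0],[1,11.6,-13.2,-105,0],[1,11.6,-13.2,-109,0],[1,11.6,-13.2,-109,0],[1,11.6,-13.2,-109,0]]' && python3 -m creep '[[0.7,0,0,0,0],[0.6,0,0,0,0],[0.5,0,0,0,0],[0.4,0,0,0,0],[0.3,0,0,0,0],[0.2,0,0,0,0],[0.2,0,0,0,0],[0.2,0,0,0,0]]'
```

```text
time_s: 5.4
tcp_pos: [0.5214, 0.2667, 0.1036]
ee_rot: [[0.003, 0.002, -1.0], [0.002, -1.0, -0.002], [-1.0, -0.002, -0.003]]
wrist_force: [-0.3, -0.2, 0.5]
gripper_width: 0.999
time_s: 6.2
tcp_pos: [0.5217, 0.2666, 0.1042]
ee_rot: [[0.003, 0.002, -1.0], [0.002, -1.0, -0.002], [-1.0, -0.002, -0.003]]
wrist_force: [-0.6, -1.0, 3.2]
gripper_width: 0.406
```

```bash
python3 - <<'E'
from h import *
print(sense()["gripper_width"],sense()["wrist_force"],sense()["tcp_pos"])
p=capture("scene");a=p["image"][200:360,380:560];cv2.imwrite("pics/s1.png",cv2.resize(a,None,fx=4,fy=3.7,interpolation=cv2.INTER_CUBIC))
print(sense()["gripper_width"])
E
```

```text
0.4059146483492336 [-0.64133607 -0.99392674  3.22741644] [0.52170771 0.26656036 0.10420297]
0.40421167026818555
```

View pics/s1.png

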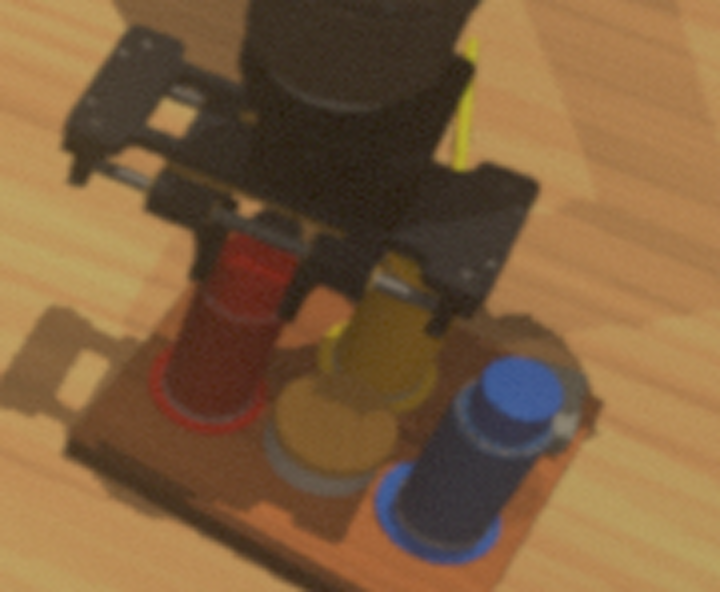

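```bash
python3 - <<'E'
from h import *
p=capture("scene");P=cloud(p)
K=np.array(p["mtx"]);R=np.array(p["attitude"]);e=np.array(p["eye"])
def pr(w):
    c=R.T@(np.array(w)-e);return (K[0,2]+K[0,0]*c[0]/-c[2],K[1,2]-K[1,1]*c[1]/-c[2])
for z in(.085,.095,.105,.115,.125):
    for s in(-1,1):
        u,v=pr((.522,.2666+s*.0275,z));print(z,s,round((u-380)*4),round((v-200)*3.7))
for v,u in ((270,430),(274,430),(276,431),(278,431),(280,431),(282,431),(276,454),(280,454),(284,454),(287,454)): print(v,u,(u-380)*4,round((v-200)*3.7),P[v,u].round(3))
E
```

```text
0.085 -1 177 298
0.085 1 283 344
0.095 -1 181 288
0.095 1 287 334
0.105 -1 184 278
0.105 1 292 324
0.115 -1 188 267
0.115 1 296 314
0.125 -1 192 256
0.125 1 301 303
270 430 200 259 [0.532 0.245 0.14 ]
274 430 200 274 [0.532 0.247 0.128]
276 431 204 281 [0.528 0.249 0.118]
278 431 204 289 [0.535 0.252 0.122]
280 431 204 296 [0.537 0.253 0.119]
282 431 204 303 [0.539 0.255 0.116]
276 454 296 281 [0.532 0.289 0.154]
280 454 296 296 [0.535 0.292 0.147]
284 454 296 311 [0.53  0.294 0.129]
287 454 296 322 [0.456 0.291 0.012]
```

```bash
python3 - <<'E'
from h import *
for n in("scene","top"):
    p=capture(n);P=cloud(p);hs=cv2.cvtColor(p["image"],cv2.COLOR_BGR2HSV)
    m=(abs(P[...,0]-.522)<.06)&(abs(P[...,1]-.266)<.13)&(P[...,2]>.08)&(hs[...,2]<70)
    for y in np.arange(.16,.38,.01):
        q=P[m&(abs(P[...,1]-y)<.005)]
        if len(q)>3: print(n,round(y,3),len(q),q[:,2].min().round(3),np.percentile(q[:,2],5).round(3),q[:,2].max().round(3),q[q[:,2].argmin()].round(3))
    cv2.imwrite(f"pics/{n}2.png",p["image"])
E
```

```text
scene 0.18 23 0.204 0.211 0.235 [0.559 0.185 0.204]
scene 0.19 52 0.204 0.208 0.237 [0.56  0.185 0.204]
scene 0.2 50 0.225 0.228 0.237 [0.503 0.204 0.225]
scene 0.21 42 0.226 0.227 0.237 [0.501 0.213 0.226]
scene 0.22 127 0.202 0.211 0.236 [0.559 0.222 0.202]
scene 0.23 266 0.2 0.208 0.39 [0.559 0.233 0.2  ]
scene 0.24 415 0.127 0.168 0.39 [0.533 0.244 0.127]
scene 0.25 414 0.124 0.143 0.39 [0.53  0.249 0.124]
scene 0.26 394 0.207 0.234 0.39 [0.548 0.264 0.207]
scene 0.27 410 0.207 0.23 0.39 [0.549 0.267 0.207]
scene 0.28 436 0.206 0.231 0.389 [0.553 0.283 0.206]
scene 0.29 558 0.122 0.146 0.39 [0.531 0.288 0.122]
scene 0.3 586 0.199 0.213 0.391 [0.56  0.297 0.199]
scene 0.31 468 0.195 0.209 0.387 [0.557 0.313 0.195]
scene 0.32 207 0.2 0.214 0.294 [0.559 0.317 0.2  ]
scene 0.33 169 0.223 0.23 0.238 [0.545 0.327 0.223]
scene 0.34 243 0.206 0.21 0.239 [0.552 0.343 0.206]
scene 0.35 279 0.195 0.204 0.238 [0.557 0.352 0.195]
scene 0.36 107 0.216 0.221 0.238 [0.559 0.357 0.216]
scene 0.37 30 0.082 0.083 0.431 [0.542 0.375 0.082]
top 0.17 197 0.215 0.224 0.236 [0.484 0.174 0.215]
top 0.18 
[... 301 characters left out ...]
0.24 1381 0.081 0.214 0.489 [0.511 0.244 0.081]
top 0.25 975 0.081 0.221 0.49 [0.5   0.253 0.081]
top 0.26 641 0.082 0.204 0.49 [0.496 0.264 0.082]
top 0.27 461 0.083 0.143 0.491 [0.498 0.271 0.083]
top 0.28 307 0.098 0.205 0.49 [0.499 0.275 0.098]
top 0.29 435 0.135 0.201 0.489 [0.51  0.292 0.135]
top 0.3 187 0.198 0.211 0.484 [0.483 0.296 0.198]
top 0.31 191 0.08 0.09 0.293 [0.468 0.314 0.08 ]
top 0.32 61 0.083 0.088 0.212 [0.475 0.317 0.083]
top 0.33 70 0.081 0.206 0.237 [0.483 0.327 0.081]
top 0.34 125 0.193 0.198 0.235 [0.488 0.344 0.193]
top 0.35 129 0.201 0.223 0.237 [0.484 0.345 0.201]
top 0.36 26 0.231 0.231 0.235 [0.499 0.355 0.231]
top 0.37 17 0.083 0.085 0.114 [0.524 0.372 0.083]
```

View pics/top2.png

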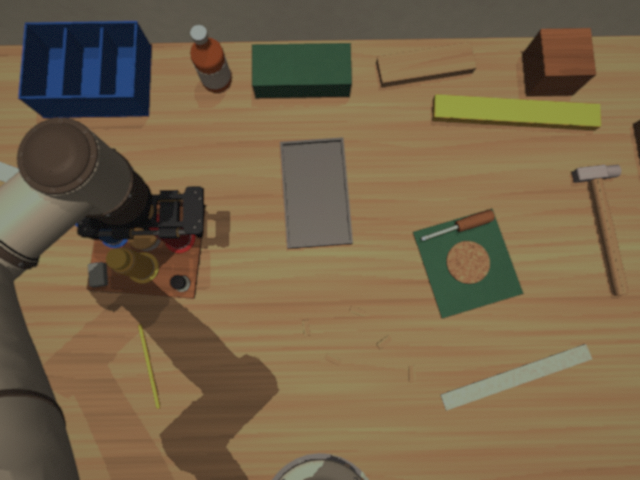

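The fingertips show at z≈0.122 and the gripper body at z≈0.195. The gripper therefore hangs about 37 mm higher than the reported TCP implies, and it is holding the cap. I'll open, go 36 mm lower and regrasp on the straight body.

```bash
python3 -m creep '[[0.5,0,0,0,0],[0.7,0,0,0,0],[0.9,0,0,0,0],[1,0,0,0,0],[1,0,0,0,0],[1,0,0,-8,0],[1,0,0,-16,0],[1,0,0,-20,0]]' && python3 -m creep '[[1,0,0,-6,0],[1,0,0,-12,0],[1,0,0,-16,0],[1,0,0,-16,0],[0.8,0,0,-16,0],[0.7,0,0,-16,0],[0.6,0,0,-16,0],[0.55,0,0,-16,0]]' && python3 -m creep '[[0.5,0,0,0,0],[0.4,0,0,0,0],[0.3,0,0,0,0],[0.3,0,0,0,0],[0.3,0,0,0,0],[0.3,0,0,0,0],[0.3,0,0,0,0],[0.3,0,0,0,0]]'
```

```text
time_s: 7.2
tcp_pos: [0.5209, 0.266, 0.0825]
ee_rot: [[0.001, 0.002, -1.0], [0.0, -1.0, -0.002], [-1.0, -0.0, -0.001]]
wrist_force: [-0.9, -0.2, -0.2]
gripper_width: 0.976
time_s: 8.0
tcp_pos: [0.521, 0.2661, 0.0668]
ee_rot: [[0.002, 0.002, -1.0], [0.001, -1.0, -0.002], [-1.0, -0.001, -0.002]]
wrist_force: [-0.2, 0.2, -0.2]
gripper_width: 0.718
time_s: 8.8
tcp_pos: [0.5211, 0.2661, 0.067]
ee_rot: [[0.002, 0.001, -1.0], [0.001, -1.0, -0.001], [-1.0, -0.001, -0.002]]
wrist_force: [-0.1, -0.6, 1.4]
gripper_width: 0.517
```

```bash
python3 - <<'E'
from h import *
p=capture("scene");a=p["image"][200:360,380:560];cv2.imwrite("pics/s3.png",cv2.resize(a,None,fx=4,fy=3.7,interpolation=cv2.INTER_CUBIC))
print(sense()["gripper_width"])
E
```

```text
0.5236075343618659
```

View pics/s3.png

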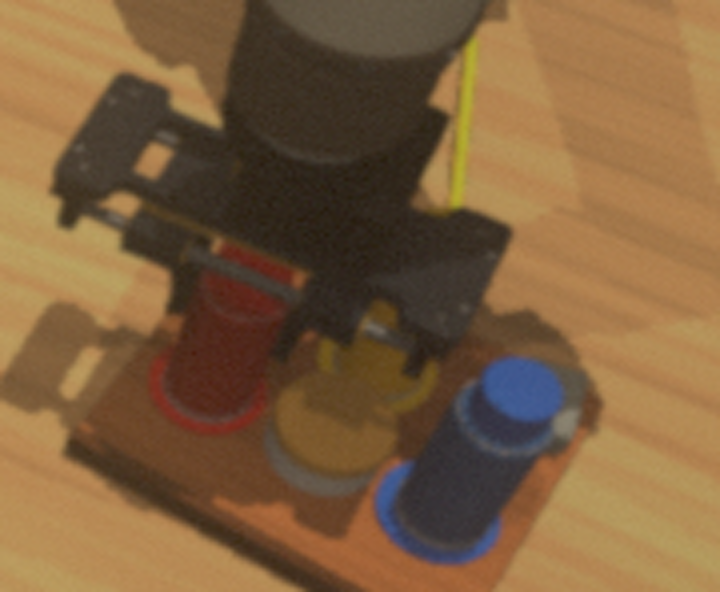

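The picture shows the jaws on the red can's straight body, and the opening of 45.5 mm matches. Next: lift, and carry to the far tray slot (674,0).

```bash
python3 -m creep '[[0.3,0,0,8,0],[0.3,0,0,25,0],[0.3,0,0,45,0],[0.3,5,-10,60,0],[0.3,15,-26,65,0],[0.3,30,-52,65,0],[0.3,47,-82,65,0],[0.3,65,-113,65,0]]' && python3 -m creep '[[0.3,20,-34,0,0],[0.3,38,-66,0,0],[0.3,56,-97,0,0],[0.3,72,-125,0,0],[0.3,84,-145,0,0],[0.3,91,-157,0,0],[0.3,91,-157,0,0],[0.3,91,-157,0,0]]'
```

```text
time_s: 9.65
tcp_pos: [0.5858, 0.1523, 0.1316]
ee_rot: [[0.001, 0.002, -1.0], [0.001, -1.0, -0.002], [-1.0, -0.001, -0.001]]
wrist_force: [0.7, -0.1, -2.2]
gripper_width: 0.524
time_s: 10.45
tcp_pos: [0.6762, -0.0043, 0.1312]
ee_rot: [[-0.001, 0.002, -1.0], [0.001, -1.0, -0.002], [-1.0, -0.001, 0.001]]
wrist_force: [-0.0, 0.3, -2.0]
gripper_width: 0.518
```

```bash
python3 -m creep '[[0.3,-2,4,-15,0],[0.3,-2,4,-35,0],[0.3,-2,4,-52,0],[0.3,-2,4,-62,0],[0.3,-2,4,-67,0],[0.3,-2,4,-70,0],[0.3,-2,4,-72,0],[0.3,-2,4,-72,0]]'
```

```text
time_s: 11.25
tcp_pos: [0.6745, -0.0001, 0.0596]
ee_rot: [[0.0, 0.002, -1.0], [0.001, -1.0, -0.002], [-1.0, -0.001, -0.0]]
wrist_force: [-0.4, -0.6, -2.5]
gripper_width: 0.524
```

```bash
python3 -m creep '[[0.3,0,0,-1,0],[0.3,0,0,-2,0],[0.3,0,0,-3,0],[0.3,0,0,-3,0],[0.6,0,0,-3,0],[0.7,0,0,-3,0],[0.8,0,0,-3,0],[0.9,0,0,-3,0]]' && python3 -m creep '[[1,0,0,-1,0],[1,0,0,0,0],[1,0,0,20,0],[1,0,0,50,0],[1,0,0,80,0],[1,0,0,95,0],[1,-5,15,100,0],[1,-15,45,100,0]]'
```

```text
time_s: 12.05
tcp_pos: [0.6747, -0.0002, 0.0569]
ee_rot: [[0.001, 0.002, -1.0], [0.001, -1.0, -0.002], [-1.0, -0.001, -0.001]]
wrist_force: [0.4, 1.1, 0.4]
gripper_width: 0.785
time_s: 12.85
tcp_pos: [0.6599, 0.0445, 0.1575]
ee_rot: [[0.002, -0.001, -1.0], [0.002, -1.0, 0.001], [-1.0, -0.002, -0.002]]
wrist_force: [-0.1, -0.1, -1.8]
gripper_width: 0.997
```

```bash
python3 - <<'E'
from h import *
for n in("scene","top"):
    p=capture(n);P=cloud(p);m=(abs(P[...,0]-.674)<.04)&(abs(P[...,1])<.03)&(P[...,2]>.11)&(P[...,2]<.14)&hmask(p,"red")
    print(n,m.sum(),P[m].mean(0).round(4) if m.any() else 0);cv2.imwrite(f"pics/{n}4.png",p["image"])
    for c,(x,y) in dict(blue=(.53,.393),yellow=(.461,.337)).items():
        m=(abs(P[...,0]-x)<.04)&(abs(P[...,1]-y)<.04)&(P[...,2]>.140);print(c,P[m].mean(0).round(4))
E
```

```text
scene 337 [0.6789 0.0049 0.1303]
blue [0.534  0.3953 0.1455]
yellow [0.4655 0.3372 0.1453]
top 172 [6.617e-01 4.000e-04 1.276e-01]
blue [0.5291 0.4006 0.1443]
yellow [nan nan nan]<stdin>:6: RuntimeWarning: Mean of empty slice.
  ret = um.true_divide(
```

View pics/scene4.png

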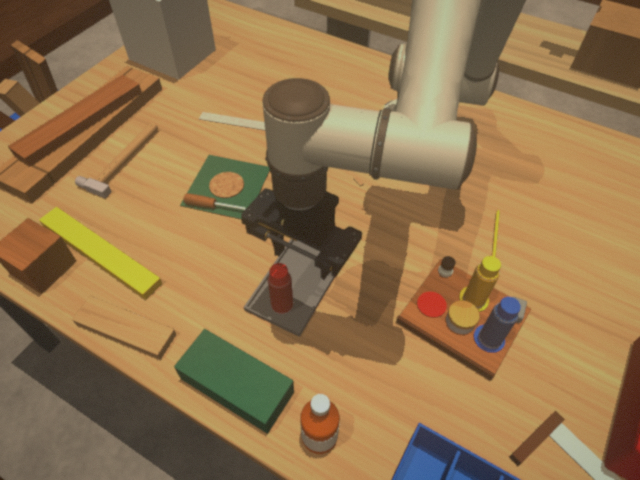

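Red stands in the far slot at (280,290). Next is blue.

```bash
python3 -m creep '[[1,-10,27,2,0],[1,-26,70,2,0],[1,-43,116,2,0],[1,-60,164,2,0],[1,-77,210,2,0],[1,-94,256,2,0],[1,-110,300,2,0],[1,-122,332,2,0]]' && python3 -m creep '[[1,-5,15,0,0],[1,-6.5,18,0,0],[1,-6.5,18,-20,0],[1,-6.5,18,-45,0],[1,-6.5,18,-70,0],[1,-6.5,18,-85,0],[1,-6.5,18,-92,0],[1,-6.5,18,-92,0]]'
```

```text
time_s: 13.75
tcp_pos: [0.534, 0.3827, 0.1573]
ee_rot: [[-0.002, 0.008, -1.0], [0.001, -1.0, -0.008], [-1.0, -0.001, 0.002]]
wrist_force: [0.4, -0.3, -0.7]
gripper_width: 1.0
time_s: 14.55
tcp_pos: [0.5275, 0.3992, 0.0641]
ee_rot: [[-0.004, 0.006, -1.0], [-0.001, -1.0, -0.006], [-1.0, 0.001, 0.004]]
wrist_force: [0.3, 0.8, -0.6]
gripper_width: 0.996
```

```bash
python3 -m creep '[[1,4,-4.7,3,0],[1,4,-4.7,3,0],[0.8,4,-4.7,3,0],[0.7,4,-4.7,3,0],[0.6,4,-4.7,3,0],[0.5,4,-4.7,3,0],[0.3,4,-4.7,3,0],[0.3,4,-4.7,3,0]]' && python3 -m creep '[[0.3,0,0,0,0],[0.3,0,0,0,0],[0.3,0,0,10,0],[0.3,0,0,30,0],[0.3,0,0,50,0],[0.3,0,0,65,0],[0.3,3,-15,65,0],[0.3,8,-40,65,0]]'
```

```text
time_s: 15.35
tcp_pos: [0.5314, 0.3945, 0.0671]
ee_rot: [[-0.004, 0.006, -1.0], [-0.001, -1.0, -0.006], [-1.0, 0.001, 0.004]]
wrist_force: [-0.0, 0.3, -0.7]
gripper_width: 0.534
time_s: 16.15
tcp_pos: [0.539, 0.3545, 0.1319]
ee_rot: [[-0.004, 0.008, -1.0], [-0.001, -1.0, -0.008], [-1.0, 0.0, 0.004]]
wrist_force: [0.5, -0.2, -2.6]
gripper_width: 0.517
```

```bash
python3 -m creep '[[0.3,5,-30,0,0],[0.3,13,-68,0,0],[0.3,21,-110,0,0],[0.3,29,-152,0,0],[0.3,38,-194,0,0],[0.3,46,-236,0,0],[0.3,54,-275,0,0],[0.3,62,-312,0,0]]' && python3 -m creep '[[0.3,5,-26,0,0],[0.3,8.5,-43,0,0],[0.3,8.5,-44,0,0],[0.3,8.5,-44,-20,0],[0.3,8.5,-44,-40,0],[0.3,8.5,-44,-58,0],[0.3,8.5,-44,-68,0],[0.3,8.5,-44,-71,0]]'
```

```text
time_s: 16.95
tcp_pos: [0.5998, 0.0398, 0.1311]
ee_rot: [[-0.007, 0.007, -1.0], [-0.001, -1.0, -0.007], [-1.0, 0.001, 0.007]]
wrist_force: [0.2, 0.6, -1.9]
gripper_width: 0.519
time_s: 17.75
tcp_pos: [0.6073, -0.0037, 0.0588]
ee_rot: [[-0.009, 0.008, -1.0], [-0.001, -1.0, -0.008], [-1.0, 0.001, 0.009]]
wrist_force: [0.5, -0.3, -2.4]
gripper_width: 0.516
```

```bash
python3 -m creep '[[0.3,2,0,0,0],[0.3,2,0,-1,0],[0.3,2,0,-2,0],[0.3,2,0,-2,0],[0.6,2,0,-2,0],[0.7,2,0,-2,0],[0.8,2,0,-2,0],[0.9,2,0,-2,0]]' && python3 -m creep '[[1,0,0,0,0],[1,0,0,0,0],[1,0,0,20,0],[1,0,0,50,0],[1,0,0,80,0],[1,-3,8,98,0],[1,-12,30,100,0],[1,-26,65,100,0]]'
```

```text
time_s: 18.55
tcp_pos: [0.6096, -0.0037, 0.0572]
ee_rot: [[-0.008, 0.008, -1.0], [-0.001, -1.0, -0.008], [-1.0, 0.001, 0.008]]
wrist_force: [0.5, 0.2, -0.2]
gripper_width: 0.786
time_s: 19.35
tcp_pos: [0.5842, 0.0609, 0.1583]
ee_rot: [[-0.006, 0.005, -1.0], [-0.001, -1.0, -0.005], [-1.0, 0.001, 0.006]]
wrist_force: [0.5, -0.5, -0.1]
gripper_width: 0.997
```

```bash
python3 -m creep '[[1,-14,32,0,0],[1,-33,75,0,0],[1,-53,119,0,0],[1,-73,164,0,0],[1,-92,207,0,0],[1,-108,243,0,0],[1,-118,266,0,0],[1,-122,275,0,0]]' && python3 -m creep '[[1,0,0,0,0],[1,0,0,-20,0],[1,0,0,-45,0],[1,0,0,-70,0],[1,0,0,-85,0],[1,0,0,-90,0],[1,0,0,-90,0],[1,0,0,-90,0]]'
```

```text
time_s: 20.15
tcp_pos: [0.4612, 0.3381, 0.1583]
ee_rot: [[-0.006, 0.008, -1.0], [-0.0, -1.0, -0.008], [-1.0, 0.0, 0.006]]
wrist_force: [-0.4, -0.8, -0.4]
gripper_width: 1.001
time_s: 20.95
tcp_pos: [0.4621, 0.3382, 0.0692]
ee_rot: [[-0.005, 0.007, -1.0], [0.001, -1.0, -0.007], [-1.0, -0.001, 0.005]]
wrist_force: [-0.2, 0.1, -0.1]
gripper_width: 1.002
```

```bash
python3 -m creep '[[1,0,-2.2,-2,0],[1,0,-2.2,-2,0],[0.8,0,-2.2,-2,0],[0.7,0,-2.2,-2,0],[0.6,0,-2.2,-2,0],[0.5,0,-2.2,-2,0],[0.3,0,-2.2,-2,0],[0.3,0,-2.2,-2,0]]' && python3 -m creep '[[0.3,0,0,0,0],[0.3,0,0,0,0],[0.3,0,0,10,0],[0.3,0,0,30,0],[0.3,0,0,50,0],[0.3,0,0,70,0],[0.3,0,0,75,0],[0.3,4,-16,75,0]]'
```

```text
time_s: 21.75
tcp_pos: [0.462, 0.336, 0.0672]
ee_rot: [[-0.005, 0.007, -1.0], [0.001, -1.0, -0.007], [-1.0, -0.001, 0.005]]
wrist_force: [0.3, -0.2, -0.2]
gripper_width: 0.534
time_s: 22.55
tcp_pos: [0.4663, 0.3213, 0.1432]
ee_rot: [[-0.003, 0.009, -1.0], [0.003, -1.0, -0.009], [-1.0, -0.003, 0.003]]
wrist_force: [0.6, -0.2, -1.6]
gripper_width: 0.516
```

```bash
python3 -m creep '[[0.3,5,-25,0,0],[0.3,14,-60,0,0],[0.3,24,-100,0,0],[0.3,34,-142,0,0],[0.3,44,-184,0,0],[0.3,54,-226,0,0],[0.3,63,-266,0,0],[0.3,71,-299,0,0]]' && python3 -m creep '[[0.3,5,-20,0,0],[0.3,7,-29,0,0],[0.3,7,-30,-10,0],[0.3,7,-30,-30,0],[0.3,7,-30,-50,0],[0.3,7,-30,-68,0],[0.3,7,-30,-80,0],[0.3,7,-30,-83,0]]'
```

```text
time_s: 23.35
tcp_pos: [0.5361, 0.0193, 0.142]
ee_rot: [[-0.006, 0.008, -1.0], [0.003, -1.0, -0.008], [-1.0, -0.003, 0.006]]
wrist_force: [0.8, 0.1, -1.2]
gripper_width: 0.516
time_s: 24.15
tcp_pos: [0.5416, -0.0103, 0.0573]
ee_rot: [[-0.01, 0.009, -1.0], [0.002, -1.0, -0.009], [-1.0, -0.002, 0.01]]
wrist_force: [-2.4, 1.8, 4.8]
gripper_width: 0.515
```

```bash
python3 -m creep '[[0.3,0,0,0.5,0],[0.4,0,0,0.5,0],[0.6,0,0,0.5,0],[0.8,0,0,0.5,0],[0.9,0,0,0.5,0],[1,0,0,0.5,0],[1,0,0,10,0],[1,0,0,30,0]]' && python3 -m creep '[[1,0,0,30,0],[1,0,0,60,0],[1,-3,12,75,0],[1,-6,36,75,0],[1,-10,70,75,0],[1,-14,105,75,0],[1,-16,125,75,0],[1,-16,130,75,0]]'
```

```text
time_s: 24.95
tcp_pos: [0.5404, -0.0106, 0.0868]
ee_rot: [[-0.013, 0.008, -1.0], [0.001, -1.0, -0.008], [-1.0, -0.001, 0.013]]
wrist_force: [-0.2, 0.2, -0.0]
gripper_width: 0.954
time_s: 25.75
tcp_pos: [0.5244, 0.1213, 0.1627]
ee_rot: [[-0.012, 0.011, -1.0], [0.002, -1.0, -0.011], [-1.0, -0.002, 0.012]]
wrist_force: [-0.4, -0.3, -0.4]
gripper_width: 0.998
```

```bash
python3 - <<'E'
from h import *
for n in("top","scene"):
    p=capture(n);P=cloud(p);hs=cv2.cvtColor(p["image"],cv2.COLOR_BGR2HSV)
    cv2.imwrite(f"pics/{n}5.png",p["image"])
    near=lambda x,y,r:np.hypot(P[...,0]-x,P[...,1]-y)<r
    for c,(d,t) in dict(red=((.5205,.266),(.6745,0)),blue=((.5315,.3945),(.6095,-.0035)),yellow=((.462,.336),(.5416,-.0103))).items():
        h=hmask(p,c)
        m=near(*d,.05)&h&(P[...,2]<.03)&(P[...,2]>.008);Q=P[m]
        print(n,c,"disc",m.sum(),Q.mean(0).round(4) if m.any() else 0,cv2.minEnclosingCircle((Q[:,:2]*1000).astype(np.float32)) if m.any() else 0)
        m=near(*t,.035)&(P[...,2]>.130);print("   cap",m.sum(),P[m].mean(0).round(4) if m.any() else 0)
    m=near(.524,.331,.04)&(P[...,2]>.038)&(P[...,2]<.05)
    print("tin",m.sum(),P[m].mean(0).round(4),cv2.minEnclosingCircle((P[m][:,:2]*1000).astype(np.float32)))
    for t in ["wax_tin","disc_red","disc_blue","disc_yellow","mat"]:
        for m in mark_of(p,t)[:1]: print(t,px2w(p,*m["centre"],z=0 if t=="mat" else .012).round(4),round(m["confidence"],2))
E
```

```text
top red disc 660 [0.5148 0.264  0.0145] ((517.9483032226562, 263.5386657714844), 30.64427947998047)
   cap 301 [ 0.6717 -0.001   0.1346]
top blue disc 165 [0.5138 0.3877 0.0143] ((517.1852416992188, 390.34576416015625), 20.81294822692871)
   cap 314 [ 0.6064 -0.0046  0.1345]
top yellow disc 625 [0.46   0.3376 0.0147] ((461.1175537109375, 334.4925842285156), 30.212032318115234)
   cap 320 [ 0.5406 -0.0107  0.1346]
tin 726 [0.5217 0.3274 0.0435] ((522.8530883789062, 328.9155578613281), 30.059337615966797)
wax_tin [0.5183 0.3262 0.012 ] 0.7
disc_red [0.5171 0.2613 0.012 ] 0.79
disc_blue [0.5254 0.3925 0.012 ] 0.53
disc_yellow [0.465  0.3339 0.012 ] 0.56
mat [ 0.4591 -0.3076  0.    ] 0.63
scene red disc 556 [0.5204 0.2672 0.0158] ((520.091552734375, 267.4149169921875), 30.44155502319336)
   cap 257 [0.676  0.0019 0.1351]
scene blue disc 545 [0.5329 0.3942 0.0159] ((532.1312255859375, 393.80633544921875), 28.052066802978516)
   cap 229 [ 0.6107 -0.0011  0.135 ]
scene yellow disc 408 [0.4575 0.3408 0.0159] ((461.3848876953125, 337.92108154296875), 29.30863380432129)
   cap 208 [ 0.5447 -0.0071  0.1367]
tin 678 [0.5277 0.3314 0.0445] ((525.2020874023438, 331.3900451660156), 30.968061447143555)
wax_tin [0.5258 0.3294 0.012 ] 0.84
disc_red [0.5222 0.2668 0.012 ] 0.6
disc_blue [0.5328 0.3916 0.012 ] 0.65
disc_yellow [0.453  0.3352 0.012 ] 0.72
mat [ 0.4673 -0.2878 -0.    ] 0.76
```

View pics/scene5.png

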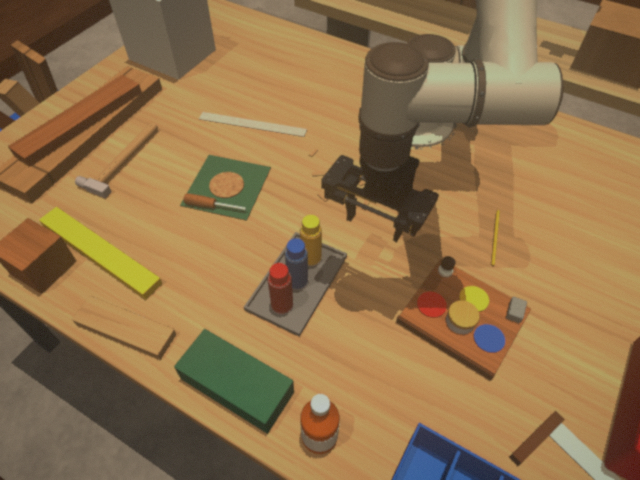

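View pics/top5.png

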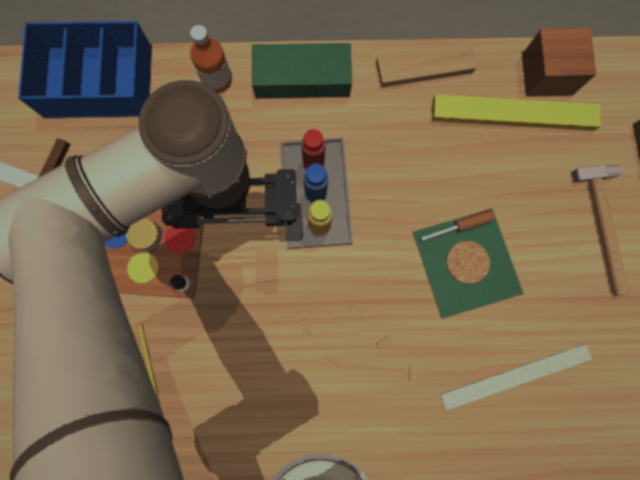

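All three cans stand in the tray, at (280,288), (297,263) and (311,240), and the tin is untouched at (463,316). Comparing the caps with the TCP release points gives small camera biases. Before going for the tin I'll measure the true fingertip height.

```bash
python3 -m creep '[[1,0,20,0,0],[1,0,50,0,0],[1,0,90,0,0],[1,0,130,0,0],[1,0,165,0,0],[1,0,190,0,0],[1,0,205,-20,0],[1,0,208,-40,0]]' && python3 -m creep '[[1,0,0,-20,0],[1,0,0,-30,0],[1,0,0,-30,0],[1,0,0,-30,0],[1,0,0,-30,0],[1,0,0,-30,0],[1,0,0,-30,0],[1,0,0,-30,0]]'
python3 - <<'E'
from h import *
p=capture("scene");P=cloud(p);V=p["image"].max(2);t=sense()["tcp_pos"];print(t)
cv2.imwrite("pics/s6.png",cv2.resize(p["image"][180:360,370:570],None,fx=3.9,fy=3.3,interpolation=cv2.INTER_CUBIC))
for s in(-1,1):
    m=(abs(P[...,0]-t[0])<.02)&(abs(P[...,1]-t[1]-s*.052)<.014)&(P[...,2]>.05)&(V<80)
    q=P[m];print(m.sum(),np.percentile(q,[0,2,5,10],axis=0).round(4)[:,2],q[q[:,2].argsort()[:5]].round(3).tolist())
E
```

```text
time_s: 27.15
tcp_pos: [0.5247, 0.3294, 0.1216]
ee_rot: [[-0.012, 0.01, -1.0], [0.002, -1.0, -0.01], [-1.0, -0.003, 0.012]]
wrist_force: [-0.6, 0.1, 0.1]
gripper_width: 0.999
time_s: 27.95
tcp_pos: [0.5249, 0.3294, 0.0921]
ee_rot: [[-0.011, 0.01, -1.0], [0.003, -1.0, -0.01], [-1.0, -0.003, 0.011]]
wrist_force: [0.8, 1.1, -0.2]
gripper_width: 0.998
[0.5248265  0.32938611 0.09194409]
317 [0.114  0.1197 0.1272 0.1389] [[0.536, 0.284, 0.114], [0.537, 0.282, 0.114], [0.536, 0.285, 0.115], [0.536, 0.281, 0.116], [0.534, 0.285, 0.116]]
433 [0.1086 0.1152 0.1215 0.1332] [[0.534, 0.376, 0.109], [0.528, 0.374, 0.109], [0.537, 0.382, 0.111], [0.533, 0.377, 0.112], [0.535, 0.377, 0.112]]
```

View pics/s6.png

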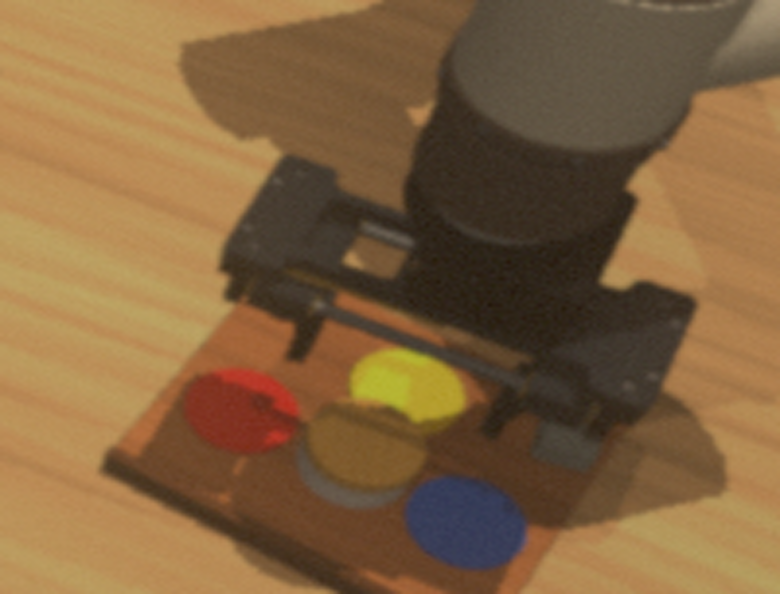

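The tips sit about 18 mm above the reported z, so a reported z of 0.004 puts them at about 0.022. Descending on the tin.

```bash
python3 -m creep '[[1,0,0,-15,0],[1,0,0,-35,0],[1,0,0,-55,0],[1,0,0,-70,0],[1,0,0,-78,0],[1,0,0,-82,0],[1,0,0,-84,0],[1,0,0,-84,0]]' && python3 - <<'E'
from h import *
p=capture("scene");print(sense()["wrist_force"])
cv2.imwrite("pics/s7.png",cv2.resize(p["image"][220:370,390:550],None,fx=4.8,fy=3.9,interpolation=cv2.INTER_CUBIC))
E
```

```text
time_s: 28.8
tcp_pos: [0.5251, 0.3296, 0.0084]
ee_rot: [[-0.011, 0.01, -1.0], [0.003, -1.0, -0.01], [-1.0, -0.004, 0.011]]
wrist_force: [1.0, 1.0, -0.3]
gripper_width: 0.998
[-0.81653209 -0.30875202  0.18216446]
```

View pics/s7.png

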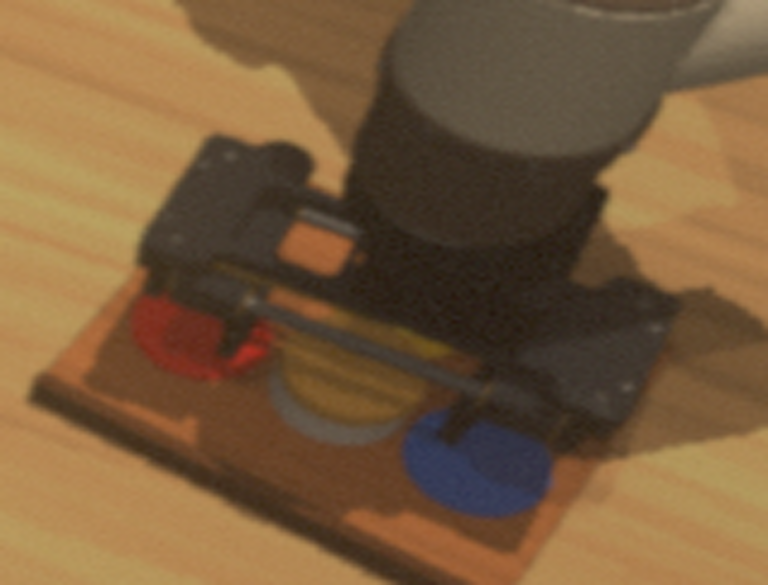

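```bash
python3 -m creep '[[1,0,0,-4,0],[1,0,0,-4,0],[0.9,0,0,-4,0],[0.8,0,0,-4,0],[0.7,0,0,-4,0],[0.6,0,0,-4,0],[0.5,0,0,-4,0],[0.4,0,0,-4,0]]' && python3 -m creep '[[0.4,0,0,0,0],[0.4,0,0,0,0],[0.4,0,0,0,0],[0.4,0,0,5,0],[0.4,0,0,15,0],[0.4,0,0,35,0],[0.4,0,0,60,0],[0.4,0,0,80,0]]'
```

```text
time_s: 29.65
tcp_pos: [0.5253, 0.3299, 0.0047]
ee_rot: [[-0.01, 0.01, -1.0], [0.004, -1.0, -0.01], [-1.0, -0.004, 0.01]]
wrist_force: [-0.8, -0.3, 0.3]
gripper_width: 0.681
time_s: 30.45
tcp_pos: [0.5257, 0.3301, 0.0868]
ee_rot: [[-0.009, 0.01, -1.0], [0.005, -1.0, -0.01], [-1.0, -0.005, 0.009]]
wrist_force: [-0.0, 0.7, -1.3]
gripper_width: 0.679
```

```bash
python3 -m creep '[[0.4,0,0,25,0],[0.4,-4,-8,48,0],[0.4,-12,-30,65,0],[0.4,-22,-65,73,0],[0.4,-34,-105,75,0],[0.4,-47,-145,75,0],[0.4,-60,-185,75,0],[0.4,-72,-225,75,0]]' && python3 -m creep '[[0.4,-4,-40,0,0],[0.4,-6,-80,0,0],[0.4,-6,-120,0,0],[0.4,-5,-160,0,0],[0.4,-4,-200,0,0],[0.4,-2,-240,0,0],[0.4,0,-280,0,0],[0.4,0,-320,0,0]]'
```

```text
time_s: 31.25
tcp_pos: [0.4528, 0.1036, 0.1627]
ee_rot: [[-0.008, 0.011, -1.0], [0.006, -1.0, -0.011], [-1.0, -0.006, 0.008]]
wrist_force: [0.9, -0.4, -0.9]
gripper_width: 0.679
time_s: 32.05
tcp_pos: [0.4528, -0.2182, 0.1637]
ee_rot: [[-0.006, 0.011, -1.0], [0.005, -1.0, -0.011], [-1.0, -0.005, 0.006]]
wrist_force: [1.3, 0.7, -1.0]
gripper_width: 0.682
```

```bash
python3 -m creep '[[0.4,3,-30,0,0],[0.4,7,-58,0,0],[0.4,9,-77,-5,0],[0.4,9.7,-83.3,-25,0],[0.4,9.7,-83.3,-55,0],[0.4,9.7,-83.3,-85,0],[0.4,9.7,-83.3,-110,0],[0.4,9.7,-83.3,-120,0]]' && python3 - <<'E'
from h import *
print(sense()["tcp_pos"])
for n,b in(("scene",(130,250,150,310)),("top",(200,330,390,550))):
    p=capture(n);P=cloud(p)
    cv2.imwrite(f"pics/{n}8.png",cv2.resize(p["image"][b[0]:b[1],b[2]:b[3]],None,fx=4,fy=4,interpolation=cv2.INTER_CUBIC))
    m=(abs(P[...,0]-.462)<.06)&(abs(P[...,1]+.3)<.06)&(P[...,2]>.065)&(P[...,2]<.085)&(p["image"].max(2)>95)
    if m.sum()>20: print(n,m.sum(),P[m].mean(0).round(4),cv2.minEnclosingCircle((P[m][:,:2]*1000).astype(np.float32)))
E
```

```text
time_s: 32.85
tcp_pos: [0.4609, -0.301, 0.042]
ee_rot: [[-0.01, 0.01, -1.0], [0.007, -1.0, -0.01], [-1.0, -0.007, 0.01]]
wrist_force: [-0.2, -0.2, -0.9]
gripper_width: 0.676
[ 0.46086721 -0.30096994  0.0419702 ]
scene 250 [ 0.4753 -0.2986  0.0792] ((470.38677978515625, -306.769775390625), 34.24576950073242)
```

View pics/scene8.png

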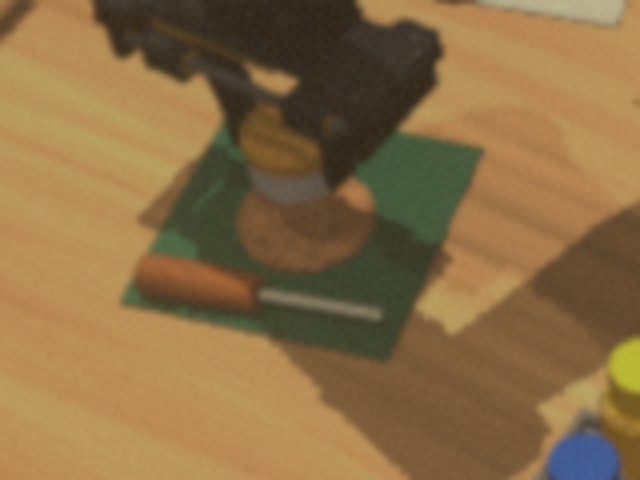

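View pics/top8.png

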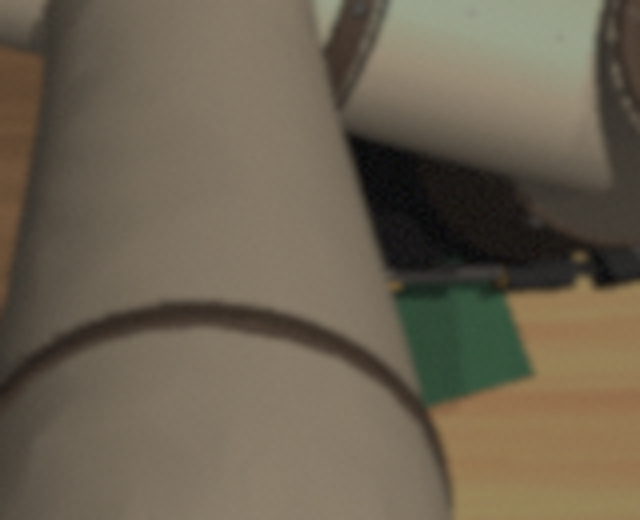

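```bash
python3 -m creep '[[0.4,1.5,-0.5,-12,0],[0.4,1.5,-0.5,-24,0],[0.4,1.5,-0.5,-32,0],[0.4,1.5,-0.5,-36,0],[0.4,1.5,-0.5,-38,0],[0.4,1.5,-0.5,-39.5,0],[0.4,1.5,-0.5,-40,0],[0.4,1.5,-0.5,-40,0]]'
python3 - <<'E'
from h import *
p=capture("scene");cv2.imwrite("pics/s9.png",cv2.resize(p["image"][130:250,150:310],None,fx=4,fy=4,interpolation=cv2.INTER_CUBIC));print(sense()["wrist_force"])
E
```

```text
time_s: 33.75
tcp_pos: [0.4634, -0.3019, 0.0033]
ee_rot: [[-0.008, 0.011, -1.0], [0.006, -1.0, -0.011], [-1.0, -0.006, 0.008]]
wrist_force: [0.4, 0.3, -0.7]
gripper_width: 0.679
[-0.2888812 -0.2337844 -0.905678 ]
```

View pics/s9.png

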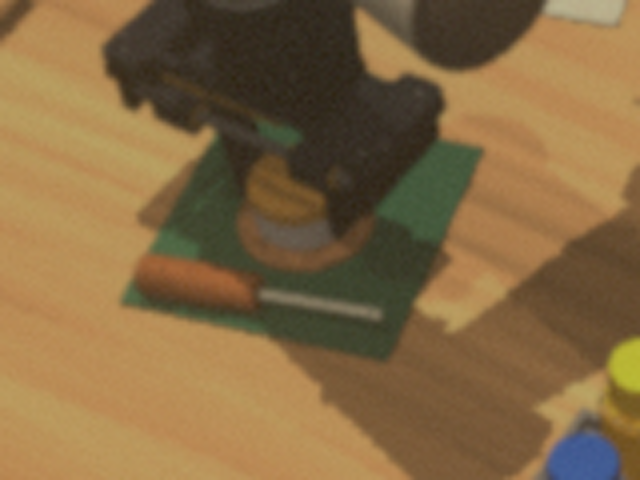

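```bash
python3 -m creep '[[0.4,-0.5,0,-1,0],[0.4,-0.5,0,-2,0],[0.4,-0.5,0,-2.5,0],[0.4,-0.5,0,-2.5,0],[0.4,-0.5,0,-2.5,0],[0.4,-0.5,0,-2.5,0],[0.4,-0.5,0,-2.5,0],[0.4,-0.5,0,-2.5,0]]' && python3 -m creep '[[0.75,0,0,0,0],[0.85,0,0,0,0],[0.95,0,0,0,0],[1,0,0,0,0],[1,0,0,2,0],[1,0,0,20,0],[1,0,0,50,0],[1,0,0,80,0]]' && python3 -m creep '[[1,0,0,30,0],[1,-3,15,55,0],[1,-7,40,70,0],[1,-8,75,75,0],[1,-8,115,75,0],[1,-8,150,75,0],[1,-8,170,75,0],[1,-8,175,75,0]]'
python3 - <<'E'
from h import *
print(sense()["tcp_pos"])
for n in("scene","top"):
    p=capture(n);P=cloud(p);cv2.imwrite(f"pics/{n}10.png",p["image"])
    m=(np.hypot(P[...,0]-.462,P[...,1]+.301)<.05)&(P[...,2]>.034)&(P[...,2]<.046)
    print(n,m.sum(),P[m].mean(0).round(4),cv2.minEnclosingCircle((P[m][:,:2]*1000).astype(np.float32)))
    m=(np.hypot(P[...,0]-.462,P[...,1]+.301)<.055)&(P[...,2]>.0062)&(P[...,2]<.03);Q=P[m]
    print("pad",len(Q),cv2.minEnclosingCircle((Q[:,:2]*1000).astype(np.float32)))
E
```

```text
time_s: 34.6
tcp_pos: [0.463, -0.3019, 0.0009]
ee_rot: [[-0.008, 0.011, -1.0], [0.006, -1.0, -0.011], [-1.0, -0.006, 0.008]]
wrist_force: [-0.2, -0.5, -0.6]
gripper_width: 0.68
time_s: 35.4
tcp_pos: [0.4625, -0.3018, 0.0815]
ee_rot: [[-0.009, 0.011, -1.0], [0.006, -1.0, -0.011], [-1.0, -0.006, 0.009]]
wrist_force: [0.6, -0.6, 1.0]
gripper_width: 1.0
time_s: 36.2
tcp_pos: [0.4545, -0.1251, 0.157]
ee_rot: [[-0.009, 0.014, -1.0], [0.006, -1.0, -0.014], [-1.0, -0.006, 0.009]]
wrist_force: [-0.6, -0.8, -0.2]
gripper_width: 0.998
[ 0.45447972 -0.12509856  0.1569531 ]
scene 388 [ 0.4648 -0.2986  0.04  ] ((462.0367431640625, -301.29522705078125), 32.47479248046875)
pad 434 ((461.95751953125, -300.77728271484375), 54.75443649291992)
top 436 [ 0.4569 -0.3115  0.0401] ((460.4959716796875, -303.2308349609375), 29.845300674438477)
pad 327 ((461.65130615234375, -302.3499450683594), 54.46614074707031)
```

View pics/top10.png

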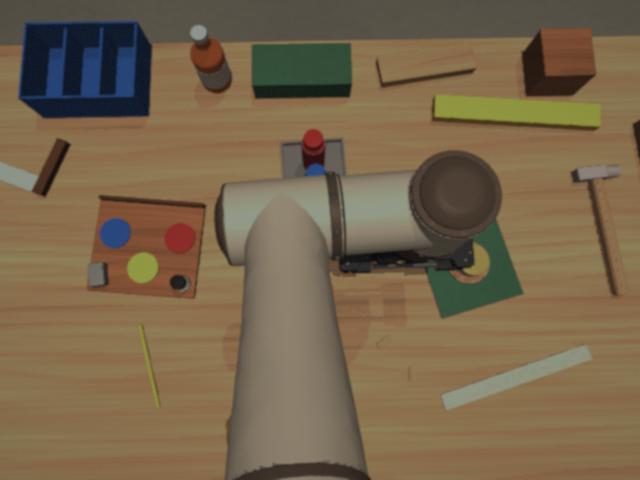

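View pics/scene10.png

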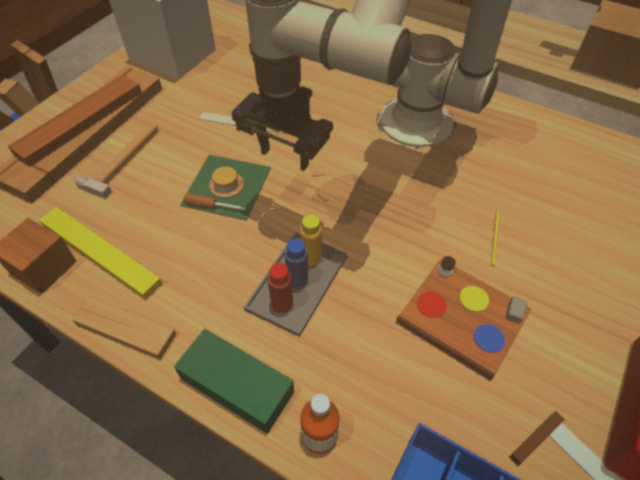

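The tin sits on the cork pad at about (471,262) in the top view. In the same camera its centre differs from the pad's by less than 1 mm. All three discs are now clear of occlusion, so I'll measure them.

```bash
python3 - <<'E'
from h import *
for n in("scene","top"):
    p=capture(n);P=cloud(p)
    for c,d in dict(red=(.5195,.2655),blue=(.5318,.3932),yellow=(.4615,.3357)).items():
        m=(hmask(p,c)&(np.hypot(P[...,0]-d[0],P[...,1]-d[1])<.045)).astype(np.uint8)
        cs=max(cv2.findContours(m,cv2.RETR_EXTERNAL,cv2.CHAIN_APPROX_NONE)[0],key=cv2.contourArea)
        el=cv2.fitEllipse(cs);w=px2w(p,*el[0],z=.015);print(n,c,m.sum(),np.round(el[0],1),np.round(el[1],1),w.round(4))
    for c,t in dict(red=(.6745,0),blue=(.6096,-.0037),yellow=(.541,-.0105)).items():
        m=(np.hypot(P[...,0]-t[0],P[...,1]-t[1])<.03)&(P[...,2]>.131)
        if m.sum()>150: print("cap",c,m.sum(),P[m].mean(0).round(4))
E
```

```text
scene red 557 [431.4 304. ] [23.8 28.1] [0.5197 0.267  0.015 ]
scene blue 537 [489.  337.9] [22.4 28.5] [0.5324 0.3944 0.015 ]
scene yellow 557 [473.8 298.3] [22.8 29.2] [0.4623 0.3371 0.015 ]
cap red 248 [0.6757 0.0017 0.1352]
cap blue 228 [ 0.6108 -0.0011  0.1352]
cap yellow 198 [ 0.5448 -0.008   0.1353]
top red 729 [179.3 237.7] [28.7 30.5] [0.5185 0.2637 0.015 ]
top blue 637 [114.8 232.6] [26.7 28.6] [0.531  0.3906 0.015 ]
top yellow 747 [142.4 267.3] [29.2 30.9] [0.4612 0.3336 0.015 ]
cap red 296 [ 0.672  -0.0009  0.1347]
cap blue 181 [ 0.6128 -0.004   0.1347]
```

```bash
python3 -m creep '[[1,15,20,0,0],[1,38,50,0,0],[1,60,80,0,0],[1,78,104,0,0],[1,86.5,114.6,0,0],[1,86.5,114.6,0,0],[1,86.5,114.6,-10,0],[1,86.5,114.6,-20,0]]' && python3 -m creep '[[1,0,0,-20,0],[1,0,0,-45,0],[1,0,0,-65,0],[1,0,0,-76,0],[1,0,0,-79,0],[1,0,0,-79,0],[1,0,0,-79,0],[1,0,0,-79,0]]'
```

```text
time_s: 37.2
tcp_pos: [0.5402, -0.0138, 0.1358]
ee_rot: [[-0.01, 0.009, -1.0], [0.006, -1.0, -0.009], [-1.0, -0.006, 0.01]]
wrist_force: [0.0, -0.5, -0.9]
gripper_width: 0.999
time_s: 38.0
tcp_pos: [0.5409, -0.0137, 0.0578]
ee_rot: [[-0.008, 0.009, -1.0], [0.006, -1.0, -0.009], [-1.0, -0.007, 0.008]]
wrist_force: [0.3, 0.5, 0.8]
gripper_width: 0.998
```

```bash
python3 -m creep '[[1,0.3,3.2,-0.5,0],[1,0.3,3.2,-0.5,0],[0.8,0.3,3.2,-0.5,0],[0.7,0.3,3.2,-0.5,0],[0.6,0.3,3.2,-0.5,0],[0.5,0.3,3.2,-0.5,0],[0.3,0.3,3.2,-0.5,0],[0.3,0.3,3.2,-0.5,0]]' && python3 -m creep '[[0.3,0,0,0,0],[0.3,0,0,0,0],[0.3,0,0,10,0],[0.3,0,0,30,0],[0.3,0,0,55,0],[0.3,0,0,75,0],[0.3,-2,10,85,0],[0.3,-7,32,85,0]]'
```

```text
time_s: 38.8
tcp_pos: [0.5412, -0.0105, 0.0572]
ee_rot: [[-0.008, 0.009, -1.0], [0.006, -1.0, -0.009], [-1.0, -0.007, 0.008]]
wrist_force: [0.1, 0.4, 0.3]
gripper_width: 0.544
time_s: 39.6
tcp_pos: [0.535, 0.0216, 0.1441]
ee_rot: [[-0.005, 0.007, -1.0], [0.007, -1.0, -0.007], [-1.0, -0.007, 0.004]]
wrist_force: [-0.3, -0.1, -1.8]
gripper_width: 0.517
```

```bash
python3 -m creep '[[0.3,-7,30,0,0],[0.3,-16,68,0,0],[0.3,-26,110,0,0],[0.3,-36,152,0,0],[0.3,-46,194,0,0],[0.3,-55,235,0,0],[0.3,-63,270,0,0],[0.3,-69,297,0,0]]' && python3 -m creep '[[0.3,-3,12,0,0],[0.3,-4,17,0,0],[0.3,-4,17,0,0],[0.3,-4,17,-15,0],[0.3,-4,17,-35,0],[0.3,-4,17,-50,0],[0.3,-4,17,-60,0],[0.3,-4,17,-65,0]]'
```

```text
time_s: 40.4
tcp_pos: [0.4644, 0.3209, 0.1437]
ee_rot: [[-0.005, 0.008, -1.0], [0.007, -1.0, -0.008], [-1.0, -0.007, 0.005]]
wrist_force: [-0.0, -0.6, -1.0]
gripper_width: 0.519
time_s: 41.2
tcp_pos: [0.4604, 0.3365, 0.0779]
ee_rot: [[-0.006, 0.007, -1.0], [0.006, -1.0, -0.007], [-1.0, -0.006, 0.006]]
wrist_force: [0.1, -0.3, -1.1]
gripper_width: 0.516
```

```bash
python3 -m creep '[[0.3,1.3,-1.1,-1,0],[0.3,1.3,-1.1,-4,0],[0.3,1.3,-1.1,-7,0],[0.3,1.3,-1.1,-9,0],[0.3,1.3,-1.1,-10,0],[0.3,1.3,-1.1,-10.5,0],[0.3,1.3,-1.1,-10.5,0],[0.3,1.3,-1.1,-10.5,0]]'
```

```text
time_s: 42.0
tcp_pos: [0.4618, 0.3355, 0.0675]
ee_rot: [[-0.006, 0.007, -1.0], [0.006, -1.0, -0.007], [-1.0, -0.006, 0.006]]
wrist_force: [-0.4, 0.3, -0.7]
gripper_width: 0.519
```

```bash
python3 -m creep '[[0.3,0,0,-0.5,0],[0.3,0,0,-0.8,0],[0.4,0,0,-0.8,0],[0.6,0,0,-0.8,0],[0.7,0,0,-0.8,0],[0.8,0,0,-0.8,0],[0.9,0,0,-0.8,0],[1,0,0,-0.8,0]]' && python3 -m creep '[[1,0,0,0,0],[1,0,0,5,0],[1,0,0,30,0],[1,0,0,60,0],[1,0,0,88,0],[1,8,-20,92,0],[1,20,-48,92,0],[1,34,-82,92,0]]'
```

```text
time_s: 42.8
tcp_pos: [0.4617, 0.3355, 0.0666]
ee_rot: [[-0.006, 0.007, -1.0], [0.006, -1.0, -0.007], [-1.0, -0.006, 0.006]]
wrist_force: [-0.5, 0.0, -0.6]
gripper_width: 0.877
time_s: 43.6
tcp_pos: [0.496, 0.2535, 0.1595]
ee_rot: [[-0.005, 0.009, -1.0], [0.007, -1.0, -0.009], [-1.0, -0.007, 0.005]]
wrist_force: [0.5, 0.2, -0.3]
gripper_width: 0.996
```

```bash
python3 -m creep '[[1,14,-32,0,0],[1,31,-70,0,0],[1,49,-111,0,0],[1,67,-152,0,0],[1,84,-190,0,0],[1,98,-222,0,0],[1,108,-245,0,0],[1,113.6,-257,0,0]]' && python3 -m creep '[[1,0,0,0,0],[1,0,0,-20,0],[1,0,0,-45,0],[1,0,0,-70,0],[1,0,0,-90,0],[1,0,0,-100,0],[1,0,0,-102,0],[1,0,0,-102,0]]'
```

```text
time_s: 44.4
tcp_pos: [0.6102, -0.0055, 0.1597]
ee_rot: [[-0.005, 0.007, -1.0], [0.007, -1.0, -0.007], [-1.0, -0.007, 0.005]]
wrist_force: [-0.0, 0.1, -0.2]
gripper_width: 1.001
time_s: 45.2
tcp_pos: [0.6106, -0.0049, 0.0583]
ee_rot: [[-0.004, 0.008, -1.0], [0.007, -1.0, -0.008], [-1.0, -0.007, 0.004]]
wrist_force: [0.2, 0.2, 0.7]
gripper_width: 0.998
```

```bash
python3 -m creep '[[1,-1,1.2,-1,0],[1,-1,1.2,-1,0],[0.8,-1,1.2,-1,0],[0.7,-1,1.2,-1,0],[0.6,-1,1.2,-1,0],[0.5,-1,1.2,-1,0],[0.3,-1,1.2,-1,0],[0.3,-1,1.2,-1,0]]' && python3 -m creep '[[0.3,0,0,0,0],[0.3,0,0,0,0],[0.3,0,0,10,0],[0.3,0,0,30,0],[0.3,0,0,55,0],[0.3,0,0,75,0],[0.3,-2,10,85,0],[0.3,-6,32,85,0]]'
```

```text
time_s: 46.0
tcp_pos: [0.6096, -0.0037, 0.0572]
ee_rot: [[-0.004, 0.008, -1.0], [0.007, -1.0, -0.008], [-1.0, -0.007, 0.004]]
wrist_force: [0.6, -0.3, 0.2]
gripper_width: 0.539
time_s: 46.8
tcp_pos: [0.6042, 0.0281, 0.144]
ee_rot: [[-0.001, 0.005, -1.0], [0.008, -1.0, -0.005], [-1.0, -0.008, 0.001]]
wrist_force: [0.0, 0.8, -3.3]
gripper_width: 0.518
```

```bash
python3 -m creep '[[0.3,-6,32,0,0],[0.3,-14,72,0,0],[0.3,-23,115,0,0],[0.3,-32,158,0,0],[0.3,-40,201,0,0],[0.3,-48,243,0,0],[0.3,-56,283,0,0],[0.3,-64,320,0,0]]' && python3 -m creep '[[0.3,-5,25,0,0],[0.3,-8,40,0,0],[0.3,-9,44.5,0,0],[0.3,-9,44.5,-15,0],[0.3,-9,44.5,-35,0],[0.3,-9,44.5,-50,0],[0.3,-9,44.5,-60,0],[0.3,-9,44.5,-65,0]]'
```

```text
time_s: 47.6
tcp_pos: [0.5385, 0.3503, 0.1433]
ee_rot: [[-0.003, 0.006, -1.0], [0.007, -1.0, -0.006], [-1.0, -0.007, 0.003]]
wrist_force: [0.3, 0.4, -3.1]
gripper_width: 0.519
time_s: 48.4
tcp_pos: [0.5294, 0.3934, 0.0772]
ee_rot: [[-0.004, 0.005, -1.0], [0.005, -1.0, -0.005], [-1.0, -0.005, 0.004]]
wrist_force: [0.1, -0.0, -1.8]
gripper_width: 0.521
```

```bash
python3 -m creep '[[0.3,2.1,-0.8,-1,0],[0.3,2.1,-0.8,-4,0],[0.3,2.1,-0.8,-7,0],[0.3,2.1,-0.8,-8.5,0],[0.3,2.1,-0.8,-9.5,0],[0.3,2.1,-0.8,-10,0],[0.3,2.1,-0.8,-10.5,0],[0.3,2.1,-0.8,-10.5,0]]'  && python3 -m creep '[[0.3,0,0,0,0],[0.3,0,0,0,0],[0.4,0,0,0,0],[0.6,0,0,0,0],[0.7,0,0,0,0],[0.8,0,0,0,0],[0.9,0,0,0,0],[1,0,0,0,0]]' && python3 -m creep '[[1,0,0,0,0],[1,0,0,5,0],[1,0,0,30,0],[1,0,0,60,0],[1,0,0,88,0],[1,5,-20,92,0],[1,13,-50,92,0],[1,23,-90,92,0]]'
```

```text
time_s: 49.2
tcp_pos: [0.5316, 0.3927, 0.0673]
ee_rot: [[-0.004, 0.005, -1.0], [0.005, -1.0, -0.005], [-1.0, -0.005, 0.004]]
wrist_force: [-0.3, -0.6, -0.1]
gripper_width: 0.515
time_s: 50.0
tcp_pos: [0.5317, 0.3928, 0.0674]
ee_rot: [[-0.003, 0.005, -1.0], [0.006, -1.0, -0.005], [-1.0, -0.006, 0.003]]
wrist_force: [0.2, 0.2, 1.0]
gripper_width: 0.877
time_s: 50.8
tcp_pos: [0.5545, 0.3024, 0.1594]
ee_rot: [[-0.003, 0.007, -1.0], [0.006, -1.0, -0.007], [-1.0, -0.006, 0.003]]
wrist_force: [1.0, -0.4, -0.0]
gripper_width: 1.001
```

```bash
python3 -m creep '[[1,14,-35,0,0],[1,31,-78,0,0],[1,49,-123,0,0],[1,67,-168,0,0],[1,84,-211,0,0],[1,100,-251,0,0],[1,112,-282,0,0],[1,120,-302,0,0]]' && python3 -m creep '[[1,0,0,0,0],[1,0,0,-20,0],[1,0,0,-45,0],[1,0,0,-70,0],[1,0,0,-90,0],[1,0,0,-100,0],[1,0,0,-102,0],[1,0,0,-102,0]]'
```

```text
time_s: 51.6
tcp_pos: [0.6744, -0.003, 0.1588]
ee_rot: [[-0.004, 0.004, -1.0], [0.006, -1.0, -0.004], [-1.0, -0.006, 0.004]]
wrist_force: [-0.2, 0.2, -1.0]
gripper_width: 1.001
time_s: 52.4
tcp_pos: [0.6747, -0.0027, 0.0573]
ee_rot: [[-0.004, 0.005, -1.0], [0.006, -1.0, -0.005], [-1.0, -0.006, 0.004]]
wrist_force: [0.2, 0.2, -0.8]
gripper_width: 1.001
```

```bash
python3 -m creep '[[1,0,2.7,0,0],[1,0,2.7,0,0],[0.8,0,2.7,0,0],[0.7,0,2.7,0,0],[0.6,0,2.7,0,0],[0.5,0,2.7,0,0],[0.3,0,2.7,0,0],[0.3,0,2.7,0,0]]' && python3 -m creep '[[0.3,0,0,0,0],[0.3,0,0,0,0],[0.3,0,0,10,0],[0.3,0,0,30,0],[0.3,0,0,55,0],[0.3,0,0,75,0],[0.3,-6,10,85,0],[0.3,-18,30,85,0]]'
```

```text
time_s: 53.2
tcp_pos: [0.6747, -0.0001, 0.0573]
ee_rot: [[-0.004, 0.005, -1.0], [0.006, -1.0, -0.005], [-1.0, -0.006, 0.004]]
wrist_force: [-0.4, 0.6, -0.8]
gripper_width: 0.543
time_s: 54.0
tcp_pos: [0.6573, 0.0298, 0.1439]
ee_rot: [[-0.001, 0.003, -1.0], [0.006, -1.0, -0.003], [-1.0, -0.006, 0.001]]
wrist_force: [0.8, 0.4, -2.0]
gripper_width: 0.518
```

```bash
python3 -m creep '[[0.3,-15,26,0,0],[0.3,-34,59,0,0],[0.3,-55,95,0,0],[0.3,-76,131,0,0],[0.3,-96,165,0,0],[0.3,-114,196,0,0],[0.3,-128,220,0,0],[0.3,-136,234,0,0]]' && python3 -m creep '[[0.3,-0.5,1,0,0],[0.3,-0.5,1,0,0],[0.3,-0.5,1,-15,0],[0.3,-0.5,1,-35,0],[0.3,-0.5,1,-50,0],[0.3,-0.5,1,-60,0],[0.3,-0.5,1,-66,0],[0.3,-0.5,1,-66,0]]'
```

```text
time_s: 54.8
tcp_pos: [0.5191, 0.2656, 0.1435]
ee_rot: [[-0.002, 0.005, -1.0], [0.006, -1.0, -0.005], [-1.0, -0.006, 0.002]]
wrist_force: [0.9, 0.4, -2.5]
gripper_width: 0.519
time_s: 55.6
tcp_pos: [0.5186, 0.2658, 0.0768]
ee_rot: [[-0.003, 0.004, -1.0], [0.005, -1.0, -0.004], [-1.0, -0.005, 0.003]]
wrist_force: [0.3, 0.1, -2.5]
gripper_width: 0.524
```

```bash
python3 -m creep '[[0.3,1.9,-0.6,-1,0],[0.3,1.9,-0.6,-4,0],[0.3,1.9,-0.6,-7,0],[0.3,1.9,-0.6,-8.5,0],[0.3,1.9,-0.6,-9.5,0],[0.3,1.9,-0.6,-10,0],[0.3,1.9,-0.6,-10,0],[0.3,1.9,-0.6,-10,0]]'  && python3 -m creep '[[0.3,0,0,0,0],[0.3,0,0,0,0],[0.4,0,0,0,0],[0.6,0,0,0,0],[0.7,0,0,0,0],[0.8,0,0,0,0],[0.9,0,0,0,0],[1,0,0,0,0]]' && python3 -m creep '[[1,0,0,0,0],[1,0,0,5,0],[1,0,0,30,0],[1,0,0,60,0],[1,0,0,88,0],[1,0,-20,92,0],[1,0,-60,92,0],[1,0,-100,92,0]]' && python3 -m creep '[[1,-10,-30,0,0],[1,-20,-60,0,0],[1,-30,-90,0,0],[1,-40,-120,0,0],[1,-50,-145,0,0],[1,-55,-160,0,0],[1,-55,-160,0,0],[1,-55,-160,0,0]]'
python3 - <<'E'
from h import *
for n in("scene","top"):
    p=capture(n);P=cloud(p);cv2.imwrite(f"pics/{n}11.png",p["image"])
    for c,d in dict(red=(.519,.2652),blue=(.5317,.3926),yellow=(.4617,.3354)).items():
        m=(np.hypot(P[...,0]-d[0],P[...,1]-d[1])<.035)&(P[...,2]>.14);print(n,c,m.sum(),P[m].mean(0).round(4),np.round(cv2.minEnclosingCircle((P[m][:,:2]*1000).astype(np.float32))[0],1))
    m=(np.hypot(P[...,0]-.462,P[...,1]+.301)<.05)&(P[...,2]>.034)&(P[...,2]<.046)
    print("tin",m.sum(),P[m].mean(0).round(4),cv2.minEnclosingCircle((P[m][:,:2]*1000).astype(np.float32)))
    b=(180,310,60,220) if n=="top" else (230,380,390,550)
    cv2.imwrite(f"pics/{n}11c.png",cv2.resize(p["image"][b[0]:b[1],b[2]:b[3]],None,fx=3.9,fy=3.9,interpolation=cv2.INTER_CUBIC))
E
```

```text
time_s: 56.4
tcp_pos: [0.5205, 0.2652, 0.0673]
ee_rot: [[-0.003, 0.004, -1.0], [0.005, -1.0, -0.004], [-1.0, -0.005, 0.003]]
wrist_force: [-1.1, -0.3, 0.7]
gripper_width: 0.518
time_s: 57.2
tcp_pos: [0.5207, 0.2653, 0.0674]
ee_rot: [[-0.003, 0.004, -1.0], [0.005, -1.0, -0.004], [-1.0, -0.005, 0.003]]
wrist_force: [-0.9, -0.0, -0.0]
gripper_width: 0.873
time_s: 58.0
tcp_pos: [0.5201, 0.1641, 0.1594]
ee_rot: [[-0.003, 0.005, -1.0], [0.005, -1.0, -0.006], [-1.0, -0.005, 0.003]]
wrist_force: [0.8, 0.8, -0.7]
gripper_width: 1.002
time_s: 58.8
tcp_pos: [0.4654, 0.0041, 0.1595]
ee_rot: [[-0.002, 0.005, -1.0], [0.006, -1.0, -0.005], [-1.0, -0.006, 0.002]]
wrist_force: [-0.4, 0.3, 0.1]
gripper_width: 1.001
scene red 264 [0.5229 0.2663 0.1453] [520.7 267.4]
scene blue 299 [0.5335 0.3935 0.1455] [532.2 393.7]
scene yellow 260 [0.466  0.3372 0.1453] [464.3 337.2]
tin 388 [ 0.4648 -0.2981  0.0399] ((464.07086181640625, -299.6105651855469), 31.546384811401367)
top red 0 [nan nan nan] [0. 0.]
top blue 342 [0.5289 0.3904 0.1444] [528.7 391.2]
top yellow 0 [nan nan nan] [0. 0.]
tin 771 [ 0.4608 -0.3017  0.04  ] ((461.0876770019531, -302.1711730957031), 29.89516830444336)<stdin>:5: RuntimeWarning: Mean of empty slice.
  ret = um.true_divide(
```

View pics/top11c.png

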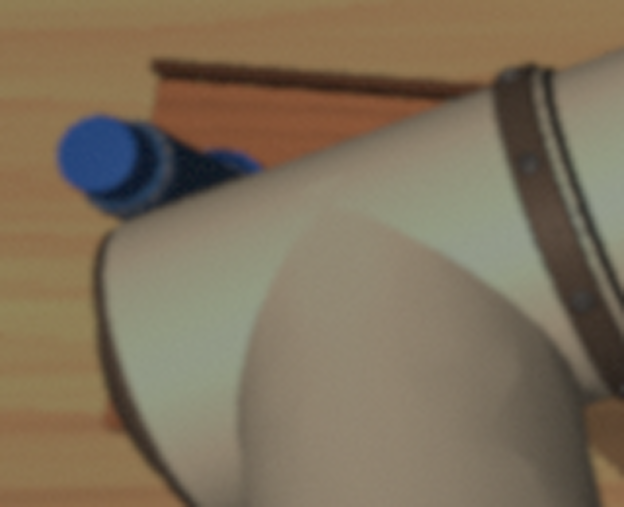

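View pics/scene11c.png

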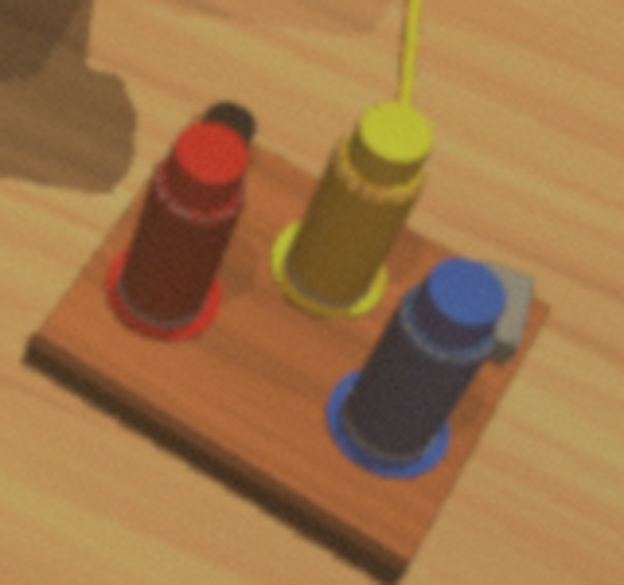

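View pics/scene11.png

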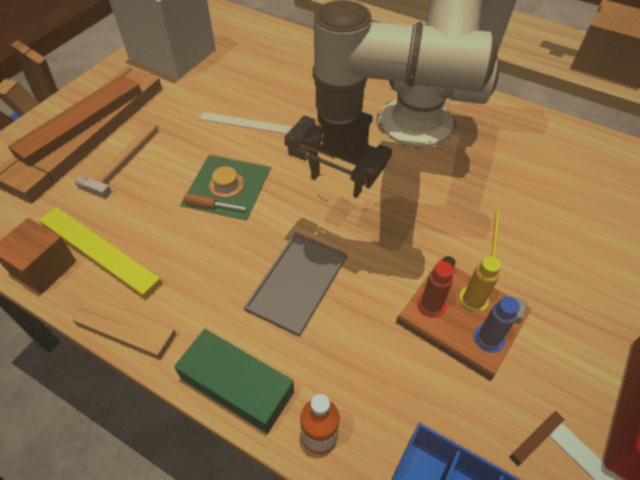

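```bash
python3 -c "
from station import *
print(finish_job())"
```

```text
the job is handed in; nothing more can be done
None
```

I moved all three cans to the tray, set the wax tin on the cork pad, then put each can back on the disc of its own colour. The job was handed in at about 59 s, and nothing tipped over at any point.

**Last checks, each item against its target in the same camera:**
- **Cans:** all three stand upright. Their caps were within about 2 mm of their disc centres in the scene view. In the top view the arm hid red and yellow, so those two rest on the scene camera alone.
- **Tin:** within about 1 mm of the pad's centre in the top view.
- **Robot:** the gripper was open and clear of everything, and the highest wrist force in any reading was about 6 N.

**Disagreements along the way:**
- **Gripper height:** the fingertips hung about 37 mm higher than the reported TCP implies. My first grip on red therefore closed on its cap. I opened, went lower and regripped on the straight body, then used the corrected height for everything after.
- **Cameras:** the two cameras differed by 2–4 mm, so I averaged them and checked the result against where the gripper released the cans.

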